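Stock the key-fob display case and click its cover shut

TASK

Lift the finished key fobs one at a time out of the orange bin and lay them flat in the open display case, each inside an outline of its own with its long side along the outline's: black fobs in the black outlines of the front row, blue fobs in the blue outlines of the back row (which outline of the row, and which face is up, do not matter). When every fob is in place, swing the clear cover over and press it down until the catch clicks and holds it fully shut. Leave the other things on the counter where they are.

Things in the scene. Friction and masses are not known exactly. Their poses are not given: they have to be found in the camera images.
- black1: black car-key fob, a rounded block 66 (its x) x 36 (its y) x 15 mm (its z), 45 g or so; origin at its middle. Same buttons on both faces, so either face may be up. Starts flat in the bin; may be absent (None).
- black2: black car-key fob, a rounded block 66 (its x) x 36 (its y) x 15 mm (its z), 45 g or so; origin at its middle. Same buttons on both faces, so either face may be up. Starts flat in the bin; may be absent (None).
- black3: black car-key fob, a rounded block 66 (its x) x 36 (its y) x 15 mm (its z), 45 g or so; origin at its middle. Same buttons on both faces, so either face may be up. Starts flat in the bin; may be absent (None).
- blue1: blue car-key fob, a rounded block 66 (its x) x 36 (its y) x 15 mm (its z), 45 g or so; origin at its middle. Same buttons on both faces, so either face may be up. Starts flat in the bin; may be absent (None).
- blue2: blue car-key fob, a rounded block 66 (its x) x 36 (its y) x 15 mm (its z), 45 g or so; origin at its middle. Same buttons on both faces, so either face may be up. Starts flat in the bin; may be absent (None).
- blue3: blue car-key fob, a rounded block 66 (its x) x 36 (its y) x 15 mm (its z), 45 g or so; origin at its middle. Same buttons on both faces, so either face may be up. Starts flat in the bin; may be absent (None).
- bin: orange open bin fixed to the counter, 250 (x) x 300 (y) mm outside, walls 5 mm thick and 36 mm high, floor 5 mm thick; origin under its centre. It may stand left or right.
- case: flat aluminium display case, fixed, 218 (x) x 286 (y) mm outside, walls 5 mm thick, rim 26 mm high, floor 5 mm thick, cream liner; origin under its centre. Its x points from the front (catch) edge to the back (hinge) edge, away from the robot. On the liner two rows of three outlines, 80 x 52 mm inside, long side along x: black in the front row, blue in the back row.
- front1 (a point): centre of black outline 1 of 3 in the front row (1 is at the case's +y end), on the case floor (5 mm above the counter); outlines are 76 mm apart along y, the rows 92 mm apart along x. Axes as the case's.
- front2 (a point): centre of black outline 2 of 3 in the front row (1 is at the case's +y end), on the case floor (5 mm above the counter); outlines are 76 mm apart along y, the rows 92 mm apart along x. Axes as the case's.
- front3 (a point): centre of black outline 3 of 3 in the front row (1 is at the case's +y end), on the case floor (5 mm above the counter); outlines are 76 mm apart along y, the rows 92 mm apart along x. Axes as the case's.
- back1 (a point): centre of blue outline 1 of 3 in the back row (1 is at the case's +y end), on the case floor (5 mm above the counter); outlines are 76 mm apart along y, the rows 92 mm apart along x. Axes as the case's.
- back2 (a point): centre of blue outline 2 of 3 in the back row (1 is at the case's +y end), on the case floor (5 mm above the counter); outlines are 76 mm apart along y, the rows 92 mm apart along x. Axes as the case's.
- back3 (a point): centre of blue outline 3 of 3 in the back row (1 is at the case's +y end), on the case floor (5 mm above the counter); outlines are 76 mm apart along y, the rows 92 mm apart along x. Axes as the case's.
- cover (a joint): hinge of the clear aluminium-framed cover, rad: 0 shut, up to 1.95 open; starts open. It stays at any angle it is left; about 3 N at the handle moves it. Near shut its front edge meets a spring catch: resting on that it reads about 0.05; a firm press (10 to 20 N at the handle) clicks it past, then it stays below 0.015. A like pull up on the handle reopens it.
- cover_hinge (a point): middle of the cover's hinge line, 26.5 mm above the counter at the case's back edge; the line runs along the case's y. Axes turn with the cover (x, y, z as the case's when it is shut).
- cover_grip (a point): grip point in the black handle block on the cover's outer face: 14 (x) x 30 (y) x 30 mm (z); its top is 5 mm beyond this point. The point is 201 mm from the hinge line and 30 mm off the underside of the 5 mm thick, 225 mm long cover. Cover shut: handle points up; open: away from the robot. It can be pinched from above across its 30 mm at any angle.
- bell: chrome counter bell, dome 84 mm wide, 56 mm high; loose, not part of the job, leave it alone. Origin under its centre.
- tin: red and brass shoe polish tin, 48 mm wide, 22 mm high; loose, not part of the job, leave it alone. Origin under its centre.
- brush: wooden shoe brush, 160 x 50 x 44 mm; loose, not part of the job, leave it alone. Origin under its centre.
- padlock: brass padlock lying flat, 45 x 50 x 20 mm plus shackle; loose, not part of the job, leave it alone. Origin under its centre.
- glue: amber glue jar, 60 mm wide, 85 mm high; loose, not part of the job, leave it alone. Origin under its centre.
- stamp: hand stamp, 60 x 28 mm, 55 mm high; loose, not part of the job, leave it alone. Origin under its centre.

How it is judged:
By the outcome, as a careful person would: the job done as asked, in the order asked, and still so for the second after the job is handed in, with the robot touching nothing.
Of black1, black2, black3, blue1, blue2, blue3 only 4 to 6 are there at a start; the rules pass over those that are not, and their reading is None.
At some moment in a run one of black1, black2, black3, blue1, blue2, blue3 may be knocked a few centimetres aside while the robot is not near it.
Once in a run the grip may slacken for a moment while it holds something.
It also fails if it takes over 210 s, if anything falls off the work surface, if the arm or the gripper's body presses on something with over 40 N, if the wrist force passes 120 N, or if a joint passes its speed limit or range.

ROBOT

A 6-joint arm with a two-finger parallel gripper is mounted at the origin on the work surface. World frame = base frame: x ahead of the robot, y to its left, z up, the work surface at z = 0. Lengths are in m, angles in rad, forces in N, time in s.
With the tool pointing down it reaches from about 0.35 to 0.975 m from the base axis. Payload 4.9 kg.
Tool frame: the origin (TCP) lies at the very end of the fingers, on their centre line; the grasp point (between the pads) lies 19 mm behind it; z points along the fingers, y is the line along which they close (so a half turn about z gives the same grasp; the last joint's range is limited). The gripper opens to 85 mm and grips with 20 to 120 N. Pads are 22 mm wide; open, the fingers measure 114 mm over their backs; the gripper's body (76 mm by 85 mm) begins 54 mm behind the grasp point. The pads swing forward as they close: fully open they stand 13 mm farther back than shut.
Start: joints at [1.132, 0.053, 1.613, -0, 1.476, -0.119], TCP at [0.196, 0.593, 0.231] pointing down, gripper open.
Joint ranges: [-3.01, 3.01], [-1.01, 2.22], [0.06, 2.58], [-1.02, 4.17], [0.09, 2.62], [-3.14, 3.14]. Speed limits (rad/s): [2.57, 2.57, 3.14, 3.14, 3.14, 3.14].

INTERFACE

Orientations are given as a unit quaternion [w, x, y, z].
In Python, from plant import manip gives the robot as it stands.
- The arm moves only by the tool send_rows, never from a script. Its argument "increments" is a list of rows, each an object of numbers: "claw": the closure, from -1 (fully open) to 1 (shut); "dx", "dy", "dz": the shift along the tool's x, y, z in units of 0.5 m (1.0 is 0.5 m); "yaw": the turn about the tool's z in units of 1.5 rad (1.0 is 1.5 rad). A call has 1 to 20 rows; each row is the pose to reach, as a shift and turn from the pose commanded when the call began, along the tool's axes at that moment; what a row does not reach only later rows make up. A row lasts 1/8 s, in which the tool goes at most 62.5 mm and 10.7 degrees, less where a joint would pass 70% of its speed; a pose out of reach is approached as far as the arm can. A call with a number of a shift or a turn outside -1 to 1 is refused whole. A call with a gripper value outside its range is refused whole. The fingers move at their own pace and stop on an object; the grip force is fixed at half the most. Time passes only in rows, so rows that repeat a pose let the fingers close. It gives the time, the measured TCP pose, the force, the opening and the grip force at its end, in the units of the state.
- manip.state(): the state, without advancing time (a new reading comes with each control period).
- manip.grab_frame(name): name is "scene" or "top"; returns the picture (400x640x3 uint8, red, green, blue); there is no depth.
- manip.camera_params(name): a dict with "camera_matrix" (3x3 intrinsics, pixels), "k1" (the pictures are not rectified: a ray, as slopes to the right and down, at radius r is drawn at 1 + k1 r^2 times it, then the intrinsics apply), "extrinsics" (4x4, takes a point from world to camera coordinates). Camera axes: x right, y down, z forward; pixel columns grow to the right and rows downward; lengths in m; the calibration is good to about 2 mm. A picture is of the moment at which its call begins. camera_params takes no time and is no camera call.
- manip.job_done(): hands the job in; it is judged then, once.
The state is a dict: "time": time; "joint_pos": joint angles; "joint_vel": joint speeds; "joint_efforts": joint torques, N m; "tool_pos": TCP position; "tool_rot": TCP orientation; "contact_force": force on the tool from outside, world axes, zero at the start; "ft_torque": the same for the moment, N m; "gripper_width": opening from 0.0 (shut) to 1.0 (fully open); "grasp_force": force on a finger pad.
Only numpy, scipy, OpenCV 4.12 (cv2) and the standard library are available. Lean on these libraries where they do the work, as an engineer would, in place of code of your own. Each camera call takes 0.05 s, during which the arm holds its last target. There are 200 camera calls.

## Working session

There is one attempt and no reset: what is moved stays moved. The work goes in short steps, Python scripts to look and compute and a tool call to move; the robot and the scene stay as the last step left them, time stands still between calls to the robot, and variables do not carry over. Pictures are saved under pics/ and viewed, at most 14 in all, crops included, and the job is handed in when it is done.

Besides the shell and the picture viewer there is one more tool, called after "Emit:" as name(argument=value, ...), one argument or row to a line, values as JSON. send_rows: Moves the arm, as the interface text tells. Shifts and turns lie within -1 to 1; 1 stands for 0.5 m of shift or 1.5 rad of turn. Its arguments: {"type":"object","properties":{"increments":{"type":"array","items":{"type":"object","properties":{"claw":{"type":"number"},"dx":{"type":"number"},"dy":{"type":"number"},"dz":{"type":"number"},"yaw":{"type":"number"}}}}},"required":["increments"]}

```bash
mkdir -p pics; ls
cat > h.py <<'E'
import numpy as np, cv2
from plant import manip
def grab(n,save=None):
    im=manip.grab_frame(n)[:,:,::-1].copy()
    if save: cv2.imwrite('pics/'+save,im)
    return im
def ray(n,uv):
    p=manip.camera_params(n);K=np.array(p['camera_matrix'],float);E=np.array(p['extrinsics'],float)
    uv=np.atleast_2d(np.array(uv,float));d=np.c_[(uv[:,0]-K[0,2])/K[0,0],(uv[:,1]-K[1,2])/K[1,1]]
    s=d.copy()
    for _ in range(30): s=d/(1+p['k1']*(s**2).sum(1,keepdims=True))
    R=E[:3,:3];return -R.T@E[:3,3], np.c_[s,np.ones(len(s))]@R
def onz(n,uv,z):
    c,d=ray(n,uv);return c+d*((z-c[2])/d[:,2:3])
def proj(n,P):
    p=manip.camera_params(n);K=np.array(p['camera_matrix'],float);E=np.array(p['extrinsics'],float)
    P=np.atleast_2d(P)@E[:3,:3].T+E[:3,3];s=P[:,:2]/P[:,2:]
    s=s*(1+p['k1']*(s**2).sum(1,keepdims=True));return s@K[:2,:2].T+K[:2,2]
def st():
    s=manip.state();
    for k in('time','joint_pos','tool_pos','tool_rot','contact_force','gripper_width','grasp_force'):print(k,np.round(s[k],4))
    return s
E
python3 - <<'E'
from h import *
grab('top','top0.png');grab('scene','scene0.png');st()
for n in('top','scene'):
    p=manip.camera_params(n);print(n,np.round(p['camera_matrix'],1).tolist(),p['k1'],np.round(ray(n,[320,200]),3))
E
```

```text
pics
time 0.1
joint_pos [ 1.132   0.0533  1.6142  0.      1.476  -0.119 ]
tool_pos [0.1963 0.5928 0.2302]
tool_rot [-3.000e-04  1.592e-01  9.872e-01 -9.000e-04]
contact_force [-0.2259  0.3072 -0.3507]
gripper_width 0.9985
grasp_force 0.0Traceback (most recent call last):
  File "<stdin>", line 4, in <module>
    return _wrapfunc(a, 'round', decimals=decimals, out=out)
    return _wrapit(obj, method, *args, **kwds)
    conv = _array_converter(obj)
ValueError: setting an array element with a sequence. The requested array has an inhomogeneous shape after 1 dimensions. The detected shape was (2,) + inhomogeneous part.
```

View pics/top0.png

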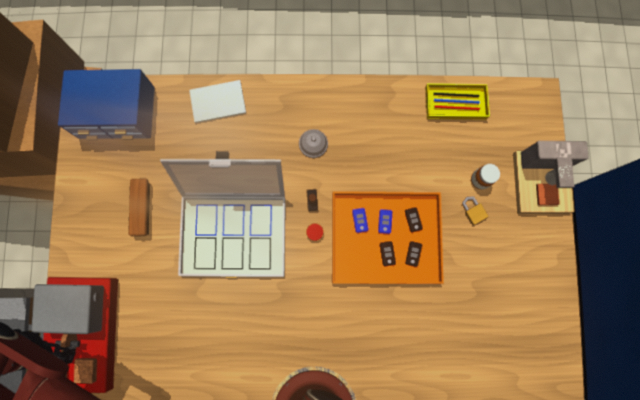

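View pics/scene0.png

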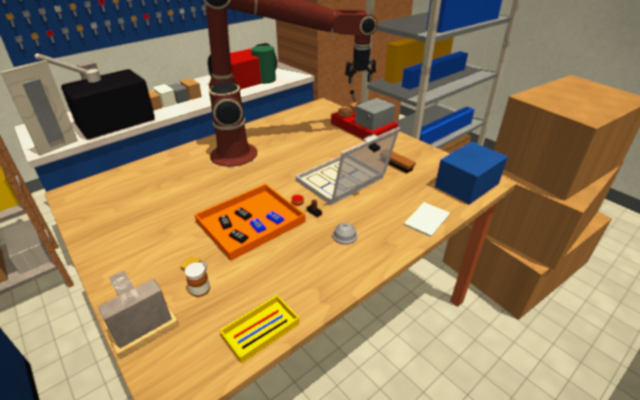

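```bash
cat >> h.py <<'E'
def fobs(im,n='top',z=0.02,box=None):
    """colour, x,y, long-axis angle, length,width of fob tops in the picture"""
    S=4;b=cv2.resize(im,None,fx=S,fy=S,interpolation=cv2.INTER_CUBIC);h=cv2.cvtColor(b,cv2.COLOR_BGR2HSV).astype(int)
    out=[]
    for c,m in(('blue',(abs(h[...,0]-120)<14)&(h[...,1]>110)&(h[...,2]>60)),('black',(h[...,2]<75)&~((abs(h[...,0]-120)<14)&(h[...,1]>110)&(h[...,2]>60)))):
        m=cv2.morphologyEx(m.astype(np.uint8),cv2.MORPH_CLOSE,np.ones((9,9)))
        if box: 
            k=np.zeros_like(m);x0,y0,x1,y1=[S*v for v in box];k[y0:y1,x0:x1]=1;m=m*k
        for q in cv2.findContours(m,cv2.RETR_EXTERNAL,cv2.CHAIN_APPROX_NONE)[0]:
            if not 1500<cv2.contourArea(q)<7000: continue
            P=onz(n,(q[:,0]+.5)/S-.5,z)[:,:2]
            (x,y),(w,l),a=cv2.minAreaRect((P*1000).astype(np.float32))
            if w>l: w,l=l,w
            else: a+=90
            a=(a+90)%180-90
            out.append((c,round(x),round(y),round(a,1),round(l),round(w)))
    return out
E
python3 - <<'E'
from h import *
im=cv2.imread('pics/top0.png')
for f in fobs(im,box=(335,196,438,282)):print(f)
for n in('top','scene'):
    p=manip.camera_params(n);c,d=ray(n,[320,200]);print(n,np.round(p['camera_matrix'],1).tolist(),p['k1'],c.round(3),d.round(3))
for nm,uv,z in(('bin',[[333,193],[440,194],[442,285],[333,285]],.036),('case front',[[180,277],[285,277]],.026),('back',[[185,203],[284,203]],.026),('coverback',[[163,160],[283,160]],.23)):print(nm,onz('top',uv,z).round(3).tolist())
S=4;b=cv2.resize(im,None,fx=S,fy=S,interpolation=cv2.INTER_CUBIC);cv2.imwrite('pics/crop.png',b[150*S:290*S,155*S:340*S])
E
```

```text
('blue', 506, -198, -5.3, 63, 33)
('blue', 510, -129, 9.1, 63, 33)
('black', 416, -274, -14.2, 61, 31)
('black', 417, -202, 8.2, 61, 32)
('black', 511, -277, 14.3, 61, 32)
top [[508.3, 0.0, 316.7], [0.0, 508.3, 194.8], [0.0, 0.0, 1.0]] -0.09845627487815667 [0.332 0.01  1.41 ] [[ 0.165 -0.021 -0.986]]
scene [[386.9, 0.0, 313.1], [0.0, 386.9, 199.9], [0.0, 0.0, 1.0]] -0.052023261229847836 [ 1.424 -0.692  0.871] [[-0.614  0.521 -0.593]]
bin [[0.582, -0.054, 0.036], [0.579, -0.351, 0.036], [0.33, -0.347, 0.036], [0.332, -0.052, 0.036]]
case front [[0.352, 0.361, 0.026], [0.354, 0.076, 0.026]]
back [[0.555, 0.355, 0.026], [0.556, 0.081, 0.026]]
coverback [[0.627, 0.362, 0.23], [0.627, 0.074, 0.23]]
```

View pics/crop.png

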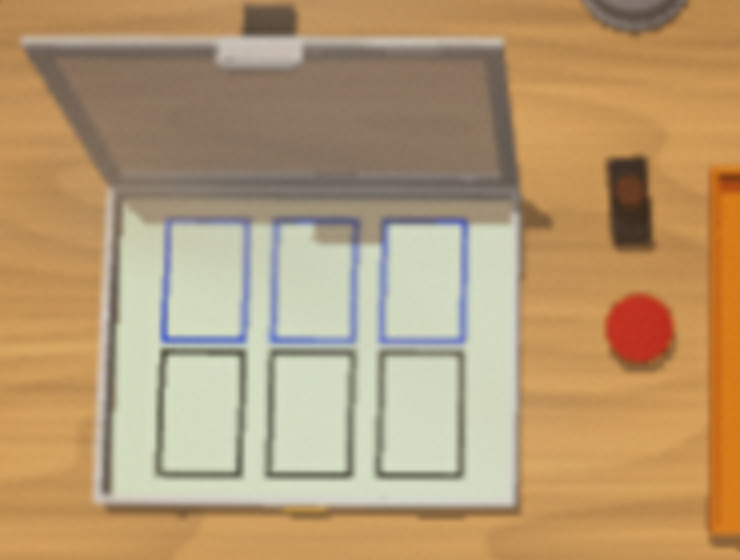

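```bash
cat >> h.py <<'E'
from scipy.spatial.transform import Rotation as Ro
def plan(*W):
    """rows for waypoints (x,y,z mm, long-axis angle deg), in the tool's axes now"""
    s=manip.state();w,x,y,z=s['tool_rot'];R=Ro.from_quat([x,y,z,w]).as_matrix();p=np.array(s['tool_pos'])
    a0=np.degrees(np.arctan2(R[1,0],R[0,0]));j6=s['joint_pos'][5]
    for X in W:
        d=R.T@(np.array(X[:3])/1000-p)/.5;t=-((X[3]-a0+90)%180-90)
        print('dx %.4f dy %.4f dz %.4f yaw %.4f'%(*d,np.radians(t)/1.5),X)
    print('t',round(s['time'],2),'tcp',(p*1000).round(1),'long ang',round((a0+90)%180-90,1),'F',np.round(s['contact_force'],1),'w',round(float(s['gripper_width']),3),'g',round(float(s['grasp_force']),1),'j6',round(j6,2))
E
python3 - <<'E'
from h import *
c=np.array([[206,280],[315,281],[424,281],[201,413],[310,413],[421,413]])/4.+[155,150]
P=onz('top',c,.005)*1000;print(P.round(1).tolist())
ct=P[:,:2].mean(0);v=P[[3,4,5],:2]-P[[0,1,2],:2];print(ct,np.degrees(np.arctan2(-v[:,1],-v[:,0])),np.linalg.norm(v,axis=1))
# cover top edge / handle rays with hinge plane
hx=ct[0]+109
for nm,uv in(('edge',[200,160]),('edge2',[262,160]),('handle far edge',[222.5,151.7])):
    cc,d=ray('top',uv);d=d[0]
    for z in(.18,.2,.215,.23): print(nm,z,((cc+d*(z-cc[2])/d[2])*1000).round(0))
for f in range(1):plan((510,-129,150,9.1),(300,200,200,0))
E
```

```text
[[510.7, 297.7, 5.0], [510.1, 221.4, 5.0], [510.3, 145.4, 5.0], [418.2, 298.1, 5.0], [418.5, 222.6, 5.0], [418.7, 146.0, 5.0]]
[464.39850726 221.87306174] [-0.25608122 -0.75590778 -0.37825967] [92.47203804 91.65807084 91.58352988]
edge 0.18 [639. 284. 180.]
edge 0.2 [634. 279. 200.]
edge 0.215 [630. 276. 215.]
edge 0.23 [627. 273. 230.]
edge2 0.18 [639. 129. 180.]
edge2 0.2 [634. 127. 200.]
edge2 0.215 [630. 125. 215.]
edge2 0.23 [627. 124. 230.]
handle far edge 0.18 [660. 228. 180.]
handle far edge 0.2 [655. 225. 200.]
handle far edge 0.215 [651. 222. 215.]
handle far edge 0.23 [647. 219. 230.]
dx -1.0495 dy -1.1728 dz 0.1623 yaw -0.3191 (510, -129, 150, 9.1)
dx -0.4440 dy -0.6804 dz 0.0615 yaw -0.2132 (300, 200, 200, 0)
t 0.1 tcp [196.3 592.8 230.2] long ang -18.3 F [-0.2  0.3 -0.4] w 0.998 g 0.0 j6 -0.12
```

Emit:
send_rows(
  increments=[
    {"dx": -0.444, "dy": -0.68, "dz": 0.06, "yaw": -0.213, "claw": -0.35},
    {"dx": -0.444, "dy": -0.68, "dz": 0.06, "yaw": -0.213, "claw": -0.35},
    {"dx": -0.444, "dy": -0.68, "dz": 0.06, "yaw": -0.213, "claw": -0.35},
    {"dx": -0.444, "dy": -0.68, "dz": 0.06, "yaw": -0.213, "claw": -0.35},
    {"dx": -0.444, "dy": -0.68, "dz": 0.06, "yaw": -0.213, "claw": -0.35},
    {"dx": -0.444, "dy": -0.68, "dz": 0.06, "yaw": -0.213, "claw": -0.35},
    {"dx": -0.444, "dy": -0.68, "dz": 0.06, "yaw": -0.213, "claw": -0.35},
    {"dx": -0.444, "dy": -0.68, "dz": 0.06, "yaw": -0.213, "claw": -0.35},
    {"dx": -0.444, "dy": -0.68, "dz": 0.06, "yaw": -0.213, "claw": -0.35},
    {"dx": -0.444, "dy": -0.68, "dz": 0.06, "yaw": -0.213, "claw": -0.35},
  ],
)

```text
time: 1.35
tool_pos: [0.3, 0.2015, 0.2013]
tool_rot: [-0.0, -0.001, 1.0, 0.0]
contact_force: [-0.2, -0.8, 0.2]
gripper_width: 0.673
grasp_force: 0.0
```

Run:
```python
from h import *
plan((510,-129,80,9.1),(510,-129,8,9.1))
for f in fobs(grab('top'),box=(335,196,438,282)):print(f)
```

```text
dx -0.4190 dy -0.6617 dz 0.2423 yaw -0.1049 (510, -129, 80, 9.1)
dx -0.4191 dy -0.6618 dz 0.3863 yaw -0.1049 (510, -129, 8, 9.1)
t 1.35 tcp [300.  201.5 201.3] long ang 0.1 F [-0.2 -0.8  0.2] w 0.673 g 0.0 j6 -1.19
('blue', 506, -198, -5.2, 63, 33)
('blue', 510, -129, 9.1, 63, 33)
('black', 416, -274, -13.9, 61, 31)
('black', 417, -202, 8.3, 60, 32)
('black', 510, -277, 14.4, 61, 32)
```

Emit:
send_rows(
  increments=[
    {"dx": -0.419, "dy": -0.662, "dz": 0.12, "yaw": -0.105, "claw": -0.35},
    {"dx": -0.419, "dy": -0.662, "dz": 0.12, "yaw": -0.105, "claw": -0.35},
    {"dx": -0.419, "dy": -0.662, "dz": 0.12, "yaw": -0.105, "claw": -0.35},
    {"dx": -0.419, "dy": -0.662, "dz": 0.12, "yaw": -0.105, "claw": -0.35},
    {"dx": -0.419, "dy": -0.662, "dz": 0.12, "yaw": -0.105, "claw": -0.35},
    {"dx": -0.419, "dy": -0.662, "dz": 0.12, "yaw": -0.105, "claw": -0.35},
    {"dx": -0.419, "dy": -0.662, "dz": 0.12, "yaw": -0.105, "claw": -0.35},
    {"dx": -0.419, "dy": -0.662, "dz": 0.12, "yaw": -0.105, "claw": -0.35},
    {"dx": -0.419, "dy": -0.662, "dz": 0.34, "yaw": -0.105, "claw": -0.35},
    {"dx": -0.419, "dy": -0.662, "dz": 0.34, "yaw": -0.105, "claw": -0.35},
    {"dx": -0.419, "dy": -0.662, "dz": 0.34, "yaw": -0.105, "claw": -0.35},
    {"dx": -0.419, "dy": -0.662, "dz": 0.34, "yaw": -0.105, "claw": -0.35},
  ],
)

```text
time: 2.9
tool_pos: [0.511, -0.1299, 0.0333]
tool_rot: [0.001, -0.079, 0.997, -0.001]
contact_force: [-0.7, 0.9, -0.4]
gripper_width: 0.677
grasp_force: 0.0
```

Run:
```python
from h import *
plan((510,-129,8,9.1),(510,-129,160,9.1))
im=grab('top');b=cv2.resize(im[170:300,300:460],None,fx=4,fy=4,interpolation=cv2.INTER_CUBIC);cv2.imwrite('pics/c1.png',b)
```

```text
dx 0.0019 dy 0.0022 dz 0.0505 yaw -0.0002 (510, -129, 8, 9.1)
dx 0.0012 dy 0.0018 dz -0.2535 yaw -0.0002 (510, -129, 160, 9.1)
t 2.9 tcp [ 511.  -129.9   33.3] long ang 9.1 F [-0.7  0.9 -0.4] w 0.677 g 0.0 j6 -2.12
```

View pics/c1.png

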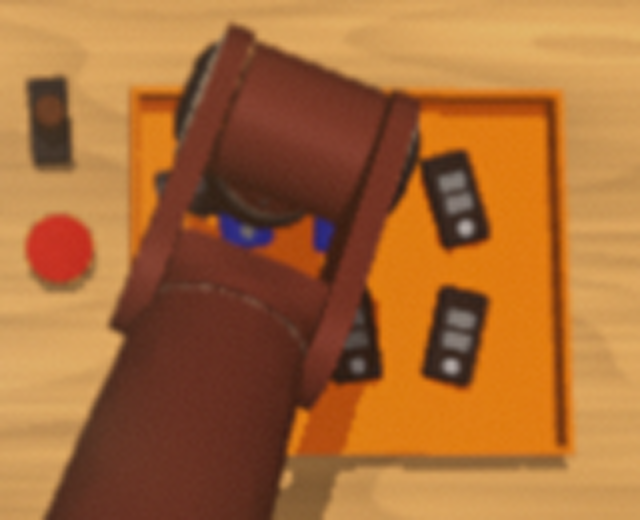

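Emit:
send_rows(
  increments=[
    {"dx": 0.001, "dy": 0.001, "dz": 0.03, "claw": -0.35},
    {"dx": 0.001, "dy": 0.001, "dz": 0.05, "claw": -0.35},
    {"dx": 0.001, "dy": 0.001, "dz": 0.05, "claw": -0.35},
    {"dx": 0.001, "dy": 0.001, "dz": 0.05, "claw": 1},
    {"dx": 0.001, "dy": 0.001, "dz": 0.05, "claw": 1},
    {"dx": 0.001, "dy": 0.001, "dz": 0.05, "claw": 1},
    {"dx": 0.001, "dy": 0.001, "dz": 0.05, "claw": 1},
    {"dx": 0.001, "dy": 0.001, "dz": 0.05, "claw": 1},
    {"dx": 0.001, "dy": 0.001, "dz": -0.1, "claw": 1},
    {"dx": 0.001, "dy": 0.001, "dz": -0.3, "claw": 1},
    {"dx": 0.001, "dy": 0.001, "dz": -0.3, "claw": 1},
    {"dx": 0.001, "dy": 0.001, "dz": -0.3, "claw": 1},
    {"dx": 0.001, "dy": 0.001, "dz": -0.3, "claw": 1},
  ],
)

```text
invalid input
```

Run:
```python
from h import *
plan((510.5,221.5,183,0),(510.5,145,183,-.5),(510.5,145,30,-.5),(510.5,145,8,-.5))
```

```text
dx -0.1096 dy 0.6947 dz -0.2988 yaw 0.1056 (510.5, 221.5, 183, 0)
dx -0.0855 dy 0.5437 dz -0.2986 yaw 0.1114 (510.5, 145, 183, -0.5)
dx -0.0843 dy 0.5444 dz 0.0074 yaw 0.1114 (510.5, 145, 30, -0.5)
dx -0.0841 dy 0.5445 dz 0.0514 yaw 0.1114 (510.5, 145, 8, -0.5)
t 2.95 tcp [ 511.8 -130.4   34.2] long ang 9.1 F [-0.4 -0.1  0.7] w 0.669 g 0.0 j6 -2.12
```

Emit:
send_rows(
  increments=[
    {"dx": 0.002, "dy": 0.002, "dz": 0.03, "yaw": 0.0, "claw": -0.35},
    {"dx": 0.002, "dy": 0.002, "dz": 0.05, "yaw": 0.0, "claw": -0.35},
    {"dx": 0.002, "dy": 0.002, "dz": 0.05, "yaw": 0.0, "claw": -0.35},
    {"dx": 0.002, "dy": 0.002, "dz": 0.05, "yaw": 0.0, "claw": 1.0},
    {"dx": 0.002, "dy": 0.002, "dz": 0.05, "yaw": 0.0, "claw": 1.0},
    {"dx": 0.002, "dy": 0.002, "dz": 0.05, "yaw": 0.0, "claw": 1.0},
    {"dx": 0.002, "dy": 0.002, "dz": 0.05, "yaw": 0.0, "claw": 1.0},
    {"dx": 0.002, "dy": 0.002, "dz": 0.05, "yaw": 0.0, "claw": 1.0},
  ],
)

```text
time: 3.95
tool_pos: [0.5091, -0.1297, 0.0068]
tool_rot: [0.0, -0.079, 0.997, -0.0]
contact_force: [-0.3, -0.2, 2.5]
gripper_width: 0.404
grasp_force: 62.2
```

Run:
```python
from h import *
plan((510.5,145,183,-.5),(510.5,145,30,-.5),(510.5,145,8,-.5))
```

```text
dx -0.0891 dy 0.5420 dz -0.3526 yaw 0.1106 (510.5, 145, 183, -0.5)
dx -0.0889 dy 0.5422 dz -0.0466 yaw 0.1106 (510.5, 145, 30, -0.5)
dx -0.0888 dy 0.5422 dz -0.0026 yaw 0.1106 (510.5, 145, 8, -0.5)
t 3.95 tcp [ 509.1 -129.7    6.8] long ang 9.0 F [-0.3 -0.2  2.5] w 0.404 g 62.2 j6 -2.12
```

Emit:
send_rows(
  increments=[
    {"dx": 0.0, "dy": 0.0, "dz": -0.1, "yaw": 0.0, "claw": 1.0},
    {"dx": 0.0, "dy": 0.0, "dz": -0.22, "yaw": 0.0, "claw": 1.0},
    {"dx": -0.089, "dy": 0.542, "dz": -0.22, "yaw": 0.11, "claw": 1.0},
    {"dx": -0.089, "dy": 0.542, "dz": -0.22, "yaw": 0.11, "claw": 1.0},
    {"dx": -0.089, "dy": 0.542, "dz": -0.22, "yaw": 0.11, "claw": 1.0},
    {"dx": -0.089, "dy": 0.542, "dz": -0.22, "yaw": 0.11, "claw": 1.0},
    {"dx": -0.089, "dy": 0.542, "dz": -0.22, "yaw": 0.11, "claw": 1.0},
    {"dx": -0.089, "dy": 0.542, "dz": -0.22, "yaw": 0.11, "claw": 1.0},
    {"dx": -0.089, "dy": 0.542, "dz": -0.22, "yaw": 0.11, "claw": 1.0},
    {"dx": -0.089, "dy": 0.542, "dz": -0.08, "yaw": 0.11, "claw": 1.0},
    {"dx": -0.089, "dy": 0.542, "dz": -0.08, "yaw": 0.11, "claw": 1.0},
    {"dx": -0.089, "dy": 0.542, "dz": -0.08, "yaw": 0.11, "claw": 1.0},
  ],
)

```text
time: 5.45
tool_pos: [0.5101, 0.1442, 0.0463]
tool_rot: [-0.001, 0.005, 1.0, -0.0]
contact_force: [1.4, 0.5, 0.6]
gripper_width: 0.404
grasp_force: 61.8
```

Run:
```python
from h import *
plan((510.5,145,8,-.5),(510.5,145,120,-.5),(506,-198,120,-5.3))
```

```text
dx -0.0009 dy 0.0016 dz 0.0766 yaw -0.0004 (510.5, 145, 8, -0.5)
dx -0.0007 dy 0.0016 dz -0.1474 yaw -0.0004 (510.5, 145, 120, -0.5)
dx 0.0019 dy -0.6845 dz -0.1472 yaw 0.0555 (506, -198, 120, -5.3)
t 5.45 tcp [510.1 144.2  46.3] long ang -0.5 F [1.4 0.5 0.6] w 0.404 g 61.8 j6 -1.43
```

Emit:
send_rows(
  increments=[
    {"dx": 0.0, "dy": 0.001, "dz": 0.05, "yaw": 0.0, "claw": 1.0},
    {"dx": 0.0, "dy": 0.001, "dz": 0.07, "yaw": 0.0, "claw": 1.0},
    {"dx": 0.0, "dy": 0.001, "dz": 0.077, "yaw": 0.0, "claw": 1.0},
    {"dx": 0.0, "dy": 0.001, "dz": 0.077, "yaw": 0.0, "claw": 1.0},
    {"dx": 0.0, "dy": 0.001, "dz": 0.077, "yaw": 0.0, "claw": -0.35},
    {"dx": 0.0, "dy": 0.001, "dz": 0.077, "yaw": 0.0, "claw": -0.35},
    {"dx": 0.0, "dy": 0.001, "dz": 0.077, "yaw": 0.0, "claw": -0.35},
    {"dx": 0.0, "dy": 0.001, "dz": 0.0, "yaw": 0.0, "claw": -0.35},
    {"dx": 0.0, "dy": 0.001, "dz": -0.15, "yaw": 0.0, "claw": -0.35},
    {"dx": 0.0, "dy": 0.001, "dz": -0.15, "yaw": 0.0, "claw": -0.35},
  ],
)

```text
time: 6.7
tool_pos: [0.5134, 0.1462, 0.127]
tool_rot: [0.005, 0.004, 1.0, 0.001]
contact_force: [0.9, 0.4, 0.1]
gripper_width: 0.675
grasp_force: 0.0
```

Run:
```python
from h import *
for f in fobs(grab('top'),box=(335,196,438,282)):print(f)
plan((506,-198,120,-5.3),(506,-198,35,-5.3),(506,-198,7,-5.3))
```

```text
('blue', 506, -198, -5.0, 63, 33)
('black', 416, -274, -13.9, 61, 30)
('black', 417, -202, 7.8, 60, 31)
('black', 511, -277, 14.3, 60, 31)
dx 0.0087 dy -0.6883 dz 0.0119 yaw 0.0565 (506, -198, 120, -5.3)
dx 0.0101 dy -0.6885 dz 0.1819 yaw 0.0565 (506, -198, 35, -5.3)
dx 0.0106 dy -0.6886 dz 0.2379 yaw 0.0565 (506, -198, 7, -5.3)
t 6.75 tcp [513.  146.1 126.4] long ang -0.4 F [1.4 0.9 0.1] w 0.675 g 0.0 j6 -1.43
```

Emit:
send_rows(
  increments=[
    {"dx": 0.008, "dy": -0.685, "dz": 0.0, "yaw": 0.056, "claw": -0.35},
    {"dx": 0.008, "dy": -0.685, "dz": 0.0, "yaw": 0.056, "claw": -0.35},
    {"dx": 0.008, "dy": -0.685, "dz": 0.0, "yaw": 0.056, "claw": -0.35},
    {"dx": 0.008, "dy": -0.685, "dz": 0.0, "yaw": 0.056, "claw": -0.35},
    {"dx": 0.008, "dy": -0.685, "dz": 0.0, "yaw": 0.056, "claw": -0.35},
    {"dx": 0.008, "dy": -0.685, "dz": 0.0, "yaw": 0.056, "claw": -0.35},
    {"dx": 0.008, "dy": -0.685, "dz": 0.0, "yaw": 0.056, "claw": -0.35},
    {"dx": 0.008, "dy": -0.685, "dz": 0.17, "yaw": 0.056, "claw": -0.35},
    {"dx": 0.008, "dy": -0.685, "dz": 0.17, "yaw": 0.056, "claw": -0.35},
    {"dx": 0.008, "dy": -0.685, "dz": 0.17, "yaw": 0.056, "claw": -0.35},
    {"dx": 0.008, "dy": -0.685, "dz": 0.17, "yaw": 0.056, "claw": -0.35},
  ],
)

```text
time: 8.12
tool_pos: [0.5041, -0.1964, 0.0371]
tool_rot: [0.001, 0.045, 0.999, -0.0]
contact_force: [-0.1, -0.1, 1.3]
gripper_width: 0.676
grasp_force: 0.0
```

Run:
```python
from h import *
plan((506,-198,7,-5.2))
im=grab('top');print([f for f in fobs(im,z=.02,box=(180,200,285,277))])
b=cv2.resize(im[150:290,155:340],None,fx=3,fy=3,interpolation=cv2.INTER_CUBIC);cv2.imwrite('pics/c2.png',b)
```

```text
dx -0.0040 dy -0.0029 dz 0.0602 yaw -0.0000 (506, -198, 7, -5.2)
t 8.12 tcp [ 504.1 -196.4   37.1] long ang -5.2 F [-0.1 -0.1  1.3] w 0.676 g 0.0 j6 -1.99
[('blue', 512, 145, -0.1, 61, 32)]
```

View pics/c2.png

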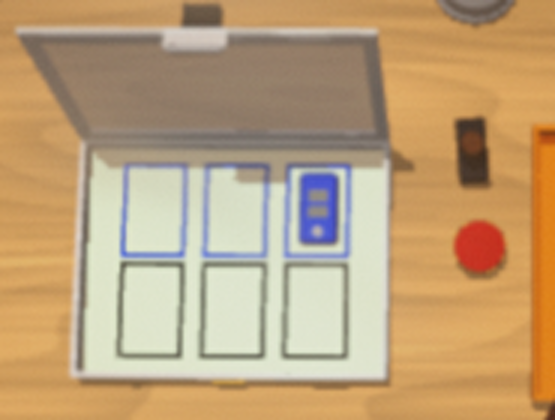

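Emit:
send_rows(
  increments=[
    {"dx": -0.004, "dy": -0.003, "dz": 0.04, "yaw": 0.0, "claw": -0.35},
    {"dx": -0.004, "dy": -0.003, "dz": 0.06, "yaw": 0.0, "claw": -0.35},
    {"dx": -0.004, "dy": -0.003, "dz": 0.06, "yaw": 0.0, "claw": 1.0},
    {"dx": -0.004, "dy": -0.003, "dz": 0.06, "yaw": 0.0, "claw": 1.0},
    {"dx": -0.004, "dy": -0.003, "dz": 0.06, "yaw": 0.0, "claw": 1.0},
    {"dx": -0.004, "dy": -0.003, "dz": 0.06, "yaw": 0.0, "claw": 1.0},
    {"dx": -0.004, "dy": -0.003, "dz": -0.06, "yaw": 0.0, "claw": 1.0},
    {"dx": -0.004, "dy": -0.003, "dz": -0.17, "yaw": 0.0, "claw": 1.0},
    {"dx": 0.063, "dy": 0.833, "dz": -0.17, "yaw": -0.055, "claw": 1.0},
    {"dx": 0.063, "dy": 0.833, "dz": -0.17, "yaw": -0.055, "claw": 1.0},
    {"dx": 0.063, "dy": 0.833, "dz": -0.17, "yaw": -0.055, "claw": 1.0},
    {"dx": 0.063, "dy": 0.833, "dz": -0.17, "yaw": -0.055, "claw": 1.0},
    {"dx": 0.063, "dy": 0.833, "dz": -0.17, "yaw": -0.055, "claw": 1.0},
    {"dx": 0.063, "dy": 0.833, "dz": -0.17, "yaw": -0.055, "claw": 1.0},
    {"dx": 0.063, "dy": 0.833, "dz": -0.17, "yaw": -0.055, "claw": 1.0},
    {"dx": 0.063, "dy": 0.833, "dz": -0.17, "yaw": -0.055, "claw": 1.0},
    {"dx": 0.063, "dy": 0.833, "dz": -0.02, "yaw": -0.055, "claw": 1.0},
    {"dx": 0.063, "dy": 0.833, "dz": -0.02, "yaw": -0.055, "claw": 1.0},
    {"dx": 0.063, "dy": 0.833, "dz": -0.02, "yaw": -0.055, "claw": 1.0},
  ],
)

```text
time: 10.55
tool_pos: [0.5096, 0.2198, 0.0456]
tool_rot: [-0.001, 0.005, 1.0, -0.0]
contact_force: [0.3, -0.1, -0.1]
gripper_width: 0.406
grasp_force: 65.7
```

Run:
```python
from h import *
plan((510.3,221.5,8,-.5))
for f in fobs(grab('top'),box=(335,196,438,282)):print(f)
```

```text
dx -0.0016 dy 0.0034 dz 0.0752 yaw -0.0010 (510.3, 221.5, 8, -0.5)
t 10.55 tcp [509.6 219.8  45.6] long ang -0.6 F [ 0.3 -0.1 -0.1] w 0.406 g 65.7 j6 -1.29
('black', 416, -274, -13.9, 60, 30)
('black', 417, -202, 8.0, 59, 31)
('black', 511, -277, 14.3, 60, 31)
```

Emit:
send_rows(
  increments=[
    {"dx": -0.001, "dy": 0.003, "dz": 0.05, "yaw": 0.0, "claw": 1.0},
    {"dx": -0.001, "dy": 0.003, "dz": 0.07, "yaw": 0.0, "claw": 1.0},
    {"dx": -0.001, "dy": 0.003, "dz": 0.075, "yaw": 0.0, "claw": 1.0},
    {"dx": -0.001, "dy": 0.003, "dz": 0.075, "yaw": 0.0, "claw": 1.0},
    {"dx": -0.001, "dy": 0.003, "dz": 0.075, "yaw": 0.0, "claw": -0.35},
    {"dx": -0.001, "dy": 0.003, "dz": 0.075, "yaw": 0.0, "claw": -0.35},
    {"dx": -0.001, "dy": 0.003, "dz": 0.075, "yaw": 0.0, "claw": -0.35},
    {"dx": -0.001, "dy": 0.003, "dz": -0.03, "yaw": 0.0, "claw": -0.35},
    {"dx": -0.001, "dy": 0.003, "dz": -0.15, "yaw": 0.0, "claw": -0.35},
    {"dx": 0.178, "dy": -0.845, "dz": -0.15, "yaw": -0.1, "claw": -0.35},
    {"dx": 0.178, "dy": -0.845, "dz": -0.15, "yaw": -0.1, "claw": -0.35},
    {"dx": 0.178, "dy": -0.845, "dz": -0.15, "yaw": -0.1, "claw": -0.35},
    {"dx": 0.178, "dy": -0.845, "dz": -0.15, "yaw": -0.1, "claw": -0.35},
    {"dx": 0.178, "dy": -0.845, "dz": -0.15, "yaw": -0.1, "claw": -0.35},
    {"dx": 0.178, "dy": -0.845, "dz": -0.15, "yaw": -0.1, "claw": -0.35},
    {"dx": 0.178, "dy": -0.845, "dz": -0.15, "yaw": -0.1, "claw": -0.35},
    {"dx": 0.178, "dy": -0.845, "dz": -0.15, "yaw": -0.1, "claw": -0.35},
    {"dx": 0.178, "dy": -0.845, "dz": -0.05, "yaw": -0.1, "claw": -0.35},
    {"dx": 0.178, "dy": -0.845, "dz": 0.0, "yaw": -0.1, "claw": -0.35},
    {"dx": 0.178, "dy": -0.845, "dz": 0.0, "yaw": -0.1, "claw": -0.35},
  ],
)

```text
time: 13.1
tool_pos: [0.4157, -0.1987, 0.0439]
tool_rot: [-0.002, -0.071, 0.997, 0.002]
contact_force: [-0.0, 0.2, 0.0]
gripper_width: 0.679
grasp_force: 0.0
```

Run:
```python
from h import *
plan((417,-202,7,8),(418.5,146,115,-.5),(418.5,146,45,-.5))
im=grab('top')
print(fobs(im,box=(335,196,438,282)),fobs(im,box=(180,200,285,277)))
```

```text
dx -0.0019 dy -0.0073 dz 0.0738 yaw 0.0014 (417, -202, 7, 8)
dx -0.1023 dy 0.6822 dz -0.1397 yaw 0.1003 (418.5, 146, 115, -0.5)
dx -0.1029 dy 0.6816 dz 0.0003 yaw 0.1003 (418.5, 146, 45, -0.5)
t 13.1 tcp [ 415.7 -198.7   43.9] long ang 8.1 F [-0.   0.2  0. ] w 0.679 g 0.0 j6 -2.32
[('black', 401, -242, 59.2, 109, 93), ('black', 510, -276, 14.4, 62, 33)] [('blue', 512, 145, 0.1, 61, 32), ('blue', 513, 222, -0.7, 60, 30)]
```

Emit:
send_rows(
  increments=[
    {"dx": -0.002, "dy": -0.004, "dz": 0.04, "yaw": 0.0, "claw": -0.35},
    {"dx": -0.002, "dy": -0.004, "dz": 0.073, "yaw": 0.0, "claw": -0.35},
    {"dx": -0.002, "dy": -0.004, "dz": 0.073, "yaw": 0.0, "claw": -0.35},
    {"dx": -0.002, "dy": -0.004, "dz": 0.073, "yaw": 0.0, "claw": 1.0},
    {"dx": -0.002, "dy": -0.004, "dz": 0.073, "yaw": 0.0, "claw": 1.0},
    {"dx": -0.002, "dy": -0.004, "dz": 0.073, "yaw": 0.0, "claw": 1.0},
    {"dx": -0.002, "dy": -0.004, "dz": 0.073, "yaw": 0.0, "claw": 1.0},
    {"dx": -0.002, "dy": -0.004, "dz": -0.04, "yaw": 0.0, "claw": 1.0},
    {"dx": -0.002, "dy": -0.004, "dz": -0.14, "yaw": 0.0, "claw": 1.0},
    {"dx": -0.102, "dy": 0.682, "dz": -0.14, "yaw": 0.1, "claw": 1.0},
    {"dx": -0.102, "dy": 0.682, "dz": -0.14, "yaw": 0.1, "claw": 1.0},
    {"dx": -0.102, "dy": 0.682, "dz": -0.14, "yaw": 0.1, "claw": 1.0},
    {"dx": -0.102, "dy": 0.682, "dz": -0.14, "yaw": 0.1, "claw": 1.0},
    {"dx": -0.102, "dy": 0.682, "dz": -0.14, "yaw": 0.1, "claw": 1.0},
    {"dx": -0.102, "dy": 0.682, "dz": -0.14, "yaw": 0.1, "claw": 1.0},
    {"dx": -0.102, "dy": 0.682, "dz": -0.14, "yaw": 0.1, "claw": 1.0},
    {"dx": -0.102, "dy": 0.682, "dz": 0.0, "yaw": 0.1, "claw": 1.0},
    {"dx": -0.102, "dy": 0.682, "dz": 0.0, "yaw": 0.1, "claw": 1.0},
    {"dx": -0.102, "dy": 0.682, "dz": 0.0, "yaw": 0.1, "claw": 1.0},
  ],
)

```text
time: 15.52
tool_pos: [0.4199, 0.1431, 0.0463]
tool_rot: [-0.001, 0.005, 1.0, -0.0]
contact_force: [0.5, 1.1, -0.2]
gripper_width: 0.398
grasp_force: 60.1
```

Run:
```python
from h import *
print(fobs(grab('top'),box=(335,196,438,282)))
plan((418.5,146,8,-.5),(416,-274,115,-13.9),(416,-274,40,-13.9))
```

```text
[('black', 416, -274, -13.8, 61, 30), ('black', 511, -277, 14.3, 60, 31)]
dx 0.0053 dy 0.0050 dz 0.0793 yaw -0.0011 (418.5, 146, 8, -0.5)
dx 0.0012 dy -0.8349 dz -0.1348 yaw 0.1548 (416, -274, 115, -13.9)
dx 0.0014 dy -0.8349 dz 0.0152 yaw 0.1548 (416, -274, 40, -13.9)
t 15.57 tcp [421.1 143.4  47.7] long ang -0.6 F [1.1 0.2 0. ] w 0.398 g 60.1 j6 -1.4
```

Emit:
send_rows(
  increments=[
    {"dx": 0.003, "dy": 0.004, "dz": 0.05, "yaw": 0.0, "claw": 1.0},
    {"dx": 0.003, "dy": 0.004, "dz": 0.07, "yaw": 0.0, "claw": 1.0},
    {"dx": 0.003, "dy": 0.004, "dz": 0.076, "yaw": 0.0, "claw": 1.0},
    {"dx": 0.003, "dy": 0.004, "dz": 0.076, "yaw": 0.0, "claw": 1.0},
    {"dx": 0.003, "dy": 0.004, "dz": 0.076, "yaw": 0.0, "claw": -0.35},
    {"dx": 0.003, "dy": 0.004, "dz": 0.076, "yaw": 0.0, "claw": -0.35},
    {"dx": 0.003, "dy": 0.004, "dz": 0.076, "yaw": 0.0, "claw": -0.35},
    {"dx": 0.003, "dy": 0.004, "dz": -0.03, "yaw": 0.0, "claw": -0.35},
    {"dx": 0.003, "dy": 0.004, "dz": -0.14, "yaw": 0.0, "claw": -0.35},
    {"dx": 0.001, "dy": -0.835, "dz": -0.14, "yaw": 0.155, "claw": -0.35},
    {"dx": 0.001, "dy": -0.835, "dz": -0.14, "yaw": 0.155, "claw": -0.35},
    {"dx": 0.001, "dy": -0.835, "dz": -0.14, "yaw": 0.155, "claw": -0.35},
    {"dx": 0.001, "dy": -0.835, "dz": -0.14, "yaw": 0.155, "claw": -0.35},
    {"dx": 0.001, "dy": -0.835, "dz": -0.14, "yaw": 0.155, "claw": -0.35},
    {"dx": 0.001, "dy": -0.835, "dz": -0.14, "yaw": 0.155, "claw": -0.35},
    {"dx": 0.001, "dy": -0.835, "dz": -0.14, "yaw": 0.155, "claw": -0.35},
    {"dx": 0.001, "dy": -0.835, "dz": -0.14, "yaw": 0.155, "claw": -0.35},
    {"dx": 0.001, "dy": -0.835, "dz": 0.01, "yaw": 0.155, "claw": -0.35},
    {"dx": 0.001, "dy": -0.835, "dz": 0.01, "yaw": 0.155, "claw": -0.35},
    {"dx": 0.001, "dy": -0.835, "dz": 0.01, "yaw": 0.155, "claw": -0.35},
  ],
)

```text
time: 18.08
tool_pos: [0.4151, -0.2721, 0.0406]
tool_rot: [-0.001, 0.12, 0.993, 0.001]
contact_force: [-0.3, -1.0, 0.4]
gripper_width: 0.675
grasp_force: 0.0
```

Run:
```python
from h import *
plan((416,-274,7,-13.9),(418.5,222,115,-.5),(418.5,222,45,-.5))
im=grab('top')
print(fobs(im,box=(335,196,438,282)),fobs(im,box=(180,200,285,277)))
```

```text
dx -0.0028 dy -0.0033 dz 0.0672 yaw 0.0012 (416, -274, 7, -13.9)
dx 0.2294 dy 0.9616 dz -0.1469 yaw -0.1547 (418.5, 222, 115, -0.5)
dx 0.2290 dy 0.9614 dz -0.0069 yaw -0.1547 (418.5, 222, 45, -0.5)
t 18.07 tcp [ 415.1 -272.1   40.6] long ang -13.8 F [-0.3 -1.   0.4] w 0.675 g 0.0 j6 -2.06
[('black', 396, -304, 47.3, 68, 49), ('black', 409, -226, -37.6, 136, 26), ('black', 508, -274, -42.8, 70, 63)] [('blue', 512, 145, -0.2, 61, 32), ('blue', 513, 221, -0.7, 60, 30)]
```

Emit:
send_rows(
  increments=[
    {"dx": -0.002, "dy": -0.002, "dz": 0.04, "yaw": 0.0, "claw": -0.35},
    {"dx": -0.002, "dy": -0.002, "dz": 0.067, "yaw": 0.0, "claw": -0.35},
    {"dx": -0.002, "dy": -0.002, "dz": 0.067, "yaw": 0.0, "claw": -0.35},
    {"dx": -0.002, "dy": -0.002, "dz": 0.067, "yaw": 0.0, "claw": 1.0},
    {"dx": -0.002, "dy": -0.002, "dz": 0.067, "yaw": 0.0, "claw": 1.0},
    {"dx": -0.002, "dy": -0.002, "dz": 0.067, "yaw": 0.0, "claw": 1.0},
    {"dx": -0.002, "dy": -0.002, "dz": 0.067, "yaw": 0.0, "claw": 1.0},
    {"dx": -0.002, "dy": -0.002, "dz": -0.04, "yaw": 0.0, "claw": 1.0},
    {"dx": -0.002, "dy": -0.002, "dz": -0.14, "yaw": 0.0, "claw": 1.0},
    {"dx": 0.229, "dy": 0.962, "dz": -0.14, "yaw": -0.155, "claw": 1.0},
    {"dx": 0.229, "dy": 0.962, "dz": -0.14, "yaw": -0.155, "claw": 1.0},
    {"dx": 0.229, "dy": 0.962, "dz": -0.14, "yaw": -0.155, "claw": 1.0},
    {"dx": 0.229, "dy": 0.962, "dz": -0.14, "yaw": -0.155, "claw": 1.0},
    {"dx": 0.229, "dy": 0.962, "dz": -0.14, "yaw": -0.155, "claw": 1.0},
    {"dx": 0.229, "dy": 0.962, "dz": -0.14, "yaw": -0.155, "claw": 1.0},
    {"dx": 0.229, "dy": 0.962, "dz": -0.14, "yaw": -0.155, "claw": 1.0},
    {"dx": 0.229, "dy": 0.962, "dz": -0.14, "yaw": -0.155, "claw": 1.0},
    {"dx": 0.229, "dy": 0.962, "dz": -0.14, "yaw": -0.155, "claw": 1.0},
    {"dx": 0.229, "dy": 0.962, "dz": -0.01, "yaw": -0.155, "claw": 1.0},
    {"dx": 0.229, "dy": 0.962, "dz": -0.01, "yaw": -0.155, "claw": 1.0},
  ],
)

```text
time: 20.62
tool_pos: [0.4152, 0.2188, 0.0413]
tool_rot: [-0.005, 0.005, 1.0, -0.002]
contact_force: [-0.5, -0.1, -1.5]
gripper_width: 0.397
grasp_force: 60.3
```

Run:
```python
from h import *
im=grab('top','t5.png');print(fobs(im,box=(335,196,438,282)))
plan((418.5,222,8,-.5),(511,-277,115,14.3),(511,-277,40,14.3))
cv2.imwrite('pics/c3.png',cv2.resize(im[150:290,155:340],None,fx=3,fy=3,interpolation=cv2.INTER_CUBIC))
```

```text
[('black', 511, -277, 14.5, 60, 31)]
dx -0.0028 dy 0.0054 dz 0.0714 yaw -0.0010 (418.5, 222, 8, -0.5)
dx -0.1967 dy -0.9911 dz -0.1414 yaw -0.1732 (511, -277, 115, 14.3)
dx -0.1976 dy -0.9908 dz 0.0086 yaw -0.1732 (511, -277, 40, 14.3)
t 20.68 tcp [417.3 219.4  43.7] long ang -0.6 F [-0.1 -0.1 -0.7] w 0.4 g 60.3 j6 -1.23
```

View pics/c3.png

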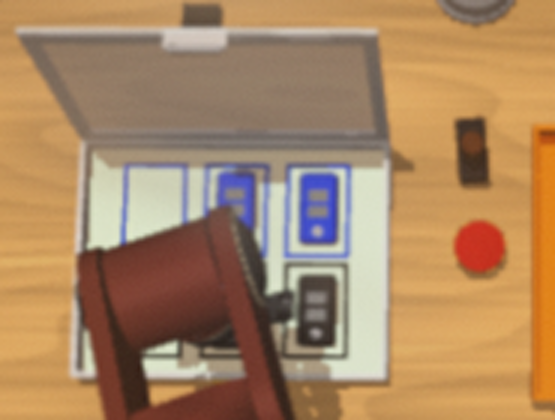

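Emit:
send_rows(
  increments=[
    {"dx": -0.002, "dy": 0.004, "dz": 0.04, "yaw": 0.0, "claw": 1.0},
    {"dx": -0.002, "dy": 0.004, "dz": 0.065, "yaw": 0.0, "claw": 1.0},
    {"dx": -0.002, "dy": 0.004, "dz": 0.073, "yaw": 0.0, "claw": 1.0},
    {"dx": -0.002, "dy": 0.004, "dz": 0.073, "yaw": 0.0, "claw": 1.0},
    {"dx": -0.002, "dy": 0.004, "dz": 0.073, "yaw": 0.0, "claw": -0.35},
    {"dx": -0.002, "dy": 0.004, "dz": 0.073, "yaw": 0.0, "claw": -0.35},
    {"dx": -0.002, "dy": 0.004, "dz": 0.073, "yaw": 0.0, "claw": -0.35},
    {"dx": -0.002, "dy": 0.004, "dz": -0.03, "yaw": 0.0, "claw": -0.35},
    {"dx": -0.002, "dy": 0.004, "dz": -0.14, "yaw": 0.0, "claw": -0.35},
    {"dx": -0.197, "dy": -0.991, "dz": -0.14, "yaw": -0.173, "claw": -0.35},
    {"dx": -0.197, "dy": -0.991, "dz": -0.14, "yaw": -0.173, "claw": -0.35},
    {"dx": -0.197, "dy": -0.991, "dz": -0.14, "yaw": -0.173, "claw": -0.35},
    {"dx": -0.197, "dy": -0.991, "dz": -0.14, "yaw": -0.173, "claw": -0.35},
    {"dx": -0.197, "dy": -0.991, "dz": -0.14, "yaw": -0.173, "claw": -0.35},
    {"dx": -0.197, "dy": -0.991, "dz": -0.14, "yaw": -0.173, "claw": -0.35},
    {"dx": -0.197, "dy": -0.991, "dz": -0.14, "yaw": -0.173, "claw": -0.35},
    {"dx": -0.197, "dy": -0.991, "dz": -0.14, "yaw": -0.173, "claw": -0.35},
    {"dx": -0.197, "dy": -0.991, "dz": -0.14, "yaw": -0.173, "claw": -0.35},
    {"dx": -0.197, "dy": -0.991, "dz": -0.04, "yaw": -0.173, "claw": -0.35},
    {"dx": -0.197, "dy": -0.991, "dz": 0.0, "yaw": -0.173, "claw": -0.35},
  ],
)

```text
time: 23.18
tool_pos: [0.5116, -0.2736, 0.0431]
tool_rot: [-0.002, -0.125, 0.992, 0.002]
contact_force: [-0.7, 0.5, -0.0]
gripper_width: 0.677
grasp_force: 0.0
```

Run:
```python
from h import *
im=grab('top','t6.png')
plan((511,-277,7,14.4),(418.5,298,115,-.5),(418.5,298,45,-.5),(418.5,200,115,-.5))
cv2.imwrite('pics/c4.png',cv2.resize(im[150:290,155:340],None,fx=3,fy=3,interpolation=cv2.INTER_CUBIC))
```

```text
dx 0.0009 dy -0.0090 dz 0.0679 yaw -0.0003 (511, -277, 7, 14.4)
dx -0.1042 dy 1.1523 dz -0.1408 yaw 0.1731 (418.5, 298, 115, -0.5)
dx -0.1050 dy 1.1514 dz -0.0008 yaw 0.1731 (418.5, 298, 45, -0.5)
dx -0.0556 dy 0.9625 dz -0.1418 yaw 0.1731 (418.5, 200, 115, -0.5)
t 23.23 tcp [ 510.5 -272.7   41. ] long ang 14.4 F [-1.7  1.  -1.4] w 0.678 g 0.0 j6 -2.44
```

View pics/c4.png

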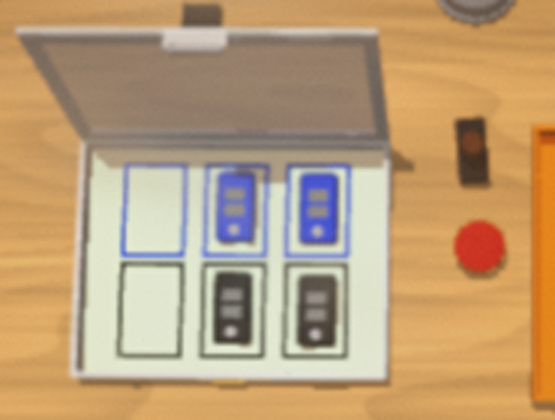

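Emit:
send_rows(
  increments=[
    {"dx": 0.0, "dy": -0.006, "dz": 0.03, "yaw": 0.0, "claw": -0.35},
    {"dx": 0.0, "dy": -0.006, "dz": 0.068, "yaw": 0.0, "claw": -0.35},
    {"dx": 0.0, "dy": -0.006, "dz": 0.068, "yaw": 0.0, "claw": -0.35},
    {"dx": 0.0, "dy": -0.006, "dz": 0.068, "yaw": 0.0, "claw": 1.0},
    {"dx": 0.0, "dy": -0.006, "dz": 0.068, "yaw": 0.0, "claw": 1.0},
    {"dx": 0.0, "dy": -0.006, "dz": 0.068, "yaw": 0.0, "claw": 1.0},
    {"dx": 0.0, "dy": -0.006, "dz": 0.068, "yaw": 0.0, "claw": 1.0},
    {"dx": 0.0, "dy": -0.006, "dz": -0.04, "yaw": 0.0, "claw": 1.0},
    {"dx": 0.0, "dy": -0.006, "dz": -0.14, "yaw": 0.0, "claw": 1.0},
    {"dx": -0.056, "dy": 0.962, "dz": -0.14, "yaw": 0.173, "claw": 1.0},
    {"dx": -0.056, "dy": 0.962, "dz": -0.14, "yaw": 0.173, "claw": 1.0},
    {"dx": -0.056, "dy": 0.962, "dz": -0.14, "yaw": 0.173, "claw": 1.0},
    {"dx": -0.056, "dy": 0.962, "dz": -0.14, "yaw": 0.173, "claw": 1.0},
    {"dx": -0.056, "dy": 0.962, "dz": -0.14, "yaw": 0.173, "claw": 1.0},
    {"dx": -0.056, "dy": 0.962, "dz": -0.14, "yaw": 0.173, "claw": 1.0},
    {"dx": -0.056, "dy": 0.962, "dz": -0.14, "yaw": 0.173, "claw": 1.0},
    {"dx": -0.056, "dy": 0.962, "dz": -0.14, "yaw": 0.173, "claw": 1.0},
    {"dx": -0.056, "dy": 0.962, "dz": -0.14, "yaw": 0.173, "claw": 1.0},
    {"dx": -0.056, "dy": 0.962, "dz": -0.14, "yaw": 0.173, "claw": 1.0},
  ],
)

```text
time: 25.6
tool_pos: [0.4212, 0.1972, 0.1159]
tool_rot: [-0.0, 0.004, 1.0, -0.0]
contact_force: [-0.3, 0.5, -0.5]
gripper_width: 0.401
grasp_force: 60.0
```

Run:
```python
from h import *
plan((418.5,298,45,-.5),(418.5,298,8,-.5))
print(fobs(grab('top'),box=(335,196,438,282)))
```

```text
dx 0.0072 dy 0.2017 dz 0.1417 yaw -0.0000 (418.5, 298, 45, -0.5)
dx 0.0071 dy 0.2017 dz 0.2157 yaw -0.0000 (418.5, 298, 8, -0.5)
t 25.6 tcp [421.2 197.2 115.9] long ang -0.5 F [-0.3  0.5 -0.5] w 0.401 g 60.0 j6 -1.28
[]
```

Emit:
send_rows(
  increments=[
    {"dx": 0.006, "dy": 0.2, "dz": 0.0, "yaw": 0.0, "claw": 1.0},
    {"dx": 0.006, "dy": 0.2, "dz": 0.0, "yaw": 0.0, "claw": 1.0},
    {"dx": 0.006, "dy": 0.2, "dz": 0.1, "yaw": 0.0, "claw": 1.0},
    {"dx": 0.006, "dy": 0.2, "dz": 0.14, "yaw": 0.0, "claw": 1.0},
    {"dx": 0.006, "dy": 0.2, "dz": 0.14, "yaw": 0.0, "claw": 1.0},
    {"dx": 0.006, "dy": 0.2, "dz": 0.14, "yaw": 0.0, "claw": 1.0},
  ],
)

```text
time: 26.4
tool_pos: [0.4207, 0.2971, 0.0474]
tool_rot: [0.001, 0.005, 1.0, 0.0]
contact_force: [0.1, -0.4, -0.1]
gripper_width: 0.397
grasp_force: 60.1
```

Run:
```python
from h import *
plan((418.5,298,8,-.5),(418.5,298,150,-.5),(340,200,300,-.5))
```

```text
dx 0.0046 dy 0.0018 dz 0.0788 yaw -0.0015 (418.5, 298, 8, -0.5)
dx 0.0041 dy 0.0020 dz -0.2052 yaw -0.0015 (418.5, 298, 150, -0.5)
dx 0.1585 dy -0.1955 dz -0.5056 yaw -0.0015 (340, 200, 300, -0.5)
t 26.4 tcp [420.7 297.1  47.4] long ang -0.6 F [ 0.1 -0.4 -0.1] w 0.397 g 60.1 j6 -1.09
```

Emit:
send_rows(
  increments=[
    {"dx": 0.004, "dy": 0.002, "dz": 0.05, "yaw": 0.0, "claw": 1.0},
    {"dx": 0.004, "dy": 0.002, "dz": 0.07, "yaw": 0.0, "claw": 1.0},
    {"dx": 0.004, "dy": 0.002, "dz": 0.077, "yaw": 0.0, "claw": 1.0},
    {"dx": 0.004, "dy": 0.002, "dz": 0.077, "yaw": 0.0, "claw": 1.0},
    {"dx": 0.004, "dy": 0.002, "dz": 0.077, "yaw": 0.0, "claw": -0.35},
    {"dx": 0.004, "dy": 0.002, "dz": 0.077, "yaw": 0.0, "claw": -0.35},
    {"dx": 0.004, "dy": 0.002, "dz": 0.077, "yaw": 0.0, "claw": -0.35},
    {"dx": 0.004, "dy": 0.002, "dz": -0.03, "yaw": 0.0, "claw": -0.35},
    {"dx": 0.004, "dy": 0.002, "dz": -0.2, "yaw": 0.0, "claw": -0.35},
    {"dx": 0.004, "dy": -0.5, "dz": -0.5, "yaw": 0.0, "claw": -0.35},
    {"dx": 0.004, "dy": -0.5, "dz": -0.5, "yaw": 0.0, "claw": -0.35},
    {"dx": 0.004, "dy": -0.7, "dz": -0.5, "yaw": 0.0, "claw": -0.35},
    {"dx": 0.004, "dy": -0.7, "dz": -0.5, "yaw": 0.0, "claw": -0.35},
    {"dx": 0.004, "dy": -0.7, "dz": -0.5, "yaw": 0.0, "claw": -0.35},
    {"dx": 0.004, "dy": -0.7, "dz": -0.5, "yaw": 0.0, "claw": -0.35},
    {"dx": 0.004, "dy": -0.7, "dz": -0.5, "yaw": 0.0, "claw": -0.35},
    {"dx": 0.004, "dy": -0.7, "dz": -0.5, "yaw": 0.0, "claw": -0.35},
  ],
)

```text
time: 28.52
tool_pos: [0.4144, -0.0536, 0.2967]
tool_rot: [0.0, 0.006, 1.0, -0.0]
contact_force: [-0.6, 0.4, -0.4]
gripper_width: 0.674
grasp_force: 0.0
```

Run:
```python
from h import *
im=grab('top','t7.png');sc=grab('scene','s7.png')
plan((646,220.5,320,-.5),(646,220.5,197,-.5))
print(fobs(im,box=(180,200,285,277)))
a=cv2.resize(im[145:285,155:445],None,fx=2.5,fy=2.5,interpolation=cv2.INTER_CUBIC);cv2.imwrite('pics/c5.png',a)
```

```text
dx -0.4589 dy 0.5492 dz -0.0490 yaw -0.0003 (646, 220.5, 320, -0.5)
dx -0.4592 dy 0.5491 dz 0.1970 yaw -0.0003 (646, 220.5, 197, -0.5)
t 28.62 tcp [414.  -52.  295.5] long ang -0.5 F [-0.4 -0.3  0.5] w 0.677 g 0.0 j6 -1.87
[('blue', 512, 145, -0.5, 62, 32), ('blue', 513, 221, -1.1, 61, 31), ('black', 416, 297, -0.2, 60, 31), ('black', 420, 221, -0.6, 60, 30)]
```

View pics/c5.png

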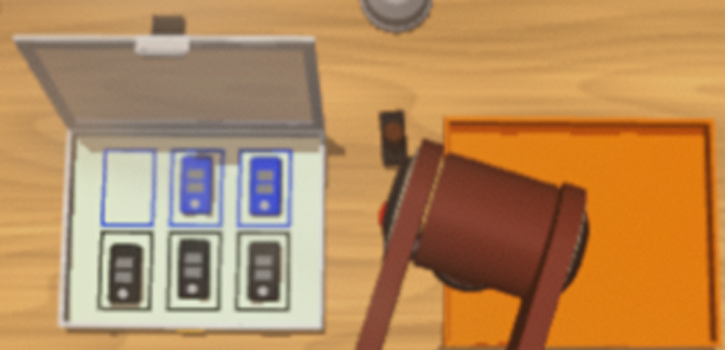

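Emit:
send_rows(
  increments=[
    {"dx": -0.2, "dy": 0.2, "dz": -0.07, "yaw": 0.0, "claw": -0.35},
    {"dx": -0.459, "dy": 0.549, "dz": -0.07, "yaw": 0.0, "claw": -0.35},
    {"dx": -0.459, "dy": 0.549, "dz": -0.07, "yaw": 0.0, "claw": -0.35},
    {"dx": -0.459, "dy": 0.549, "dz": -0.07, "yaw": 0.0, "claw": -0.35},
    {"dx": -0.459, "dy": 0.549, "dz": -0.07, "yaw": 0.0, "claw": -0.35},
    {"dx": -0.459, "dy": 0.549, "dz": -0.07, "yaw": 0.0, "claw": -0.35},
    {"dx": -0.459, "dy": 0.549, "dz": -0.07, "yaw": 0.0, "claw": -0.35},
    {"dx": -0.459, "dy": 0.549, "dz": -0.07, "yaw": 0.0, "claw": -0.35},
    {"dx": -0.459, "dy": 0.549, "dz": -0.03, "yaw": 0.0, "claw": -0.35},
    {"dx": -0.459, "dy": 0.549, "dz": -0.03, "yaw": 0.0, "claw": -0.35},
    {"dx": -0.459, "dy": 0.549, "dz": -0.03, "yaw": 0.0, "claw": -0.35},
  ],
)

```text
time: 30.0
tool_pos: [0.6458, 0.2192, 0.3109]
tool_rot: [-0.0, 0.005, 1.0, -0.0]
contact_force: [-0.0, 0.3, 0.7]
gripper_width: 0.676
grasp_force: 0.0
```

Run:
```python
from h import *
plan((646,220.5,197,-.5))
sc=grab('scene');cv2.imwrite('pics/c6.png',cv2.resize(sc[60:210,260:440],None,fx=4,fy=4,interpolation=cv2.INTER_CUBIC))
for a in(1.75,1.79,1.85):
  c,s=np.cos(a),np.sin(a);G=np.array([[.5734-.201*c+.030*s,.2205,.0265+.201*s+.030*c],[.5734-.225*c,.2205+.1125,.0265+.225*s],[.5734-.225*c,.2205-.1125,.0265+.225*s]])
  print(a,G[0].round(3),'scene',((proj('scene',G)-[260,60])*4).round(0).tolist(),'top',proj('top',G).round(1).tolist())
```

```text
dx -0.0005 dy 0.0026 dz 0.2279 yaw -0.0009 (646, 220.5, 197, -0.5)
t 30.0 tcp [645.8 219.2 310.9] long ang -0.6 F [-0.   0.3  0.7] w 0.676 g 0.0 j6 -1.34
1.75 [0.639 0.22  0.219] scene [[456.0, 351.0], [523.0, 274.0], [343.0, 352.0]] top [[222.6, 156.2], [172.8, 163.6], [268.0, 163.5]]
1.79 [0.646 0.22  0.216] scene [[462.0, 357.0], [530.0, 279.0], [350.0, 358.0]] top [[222.9, 153.4], [173.2, 160.1], [268.1, 160.1]]
1.85 [0.658 0.22  0.211] scene [[471.0, 367.0], [541.0, 287.0], [361.0, 367.0]] top [[223.4, 149.4], [173.9, 155.1], [268.3, 155.0]]
```

View pics/c6.png

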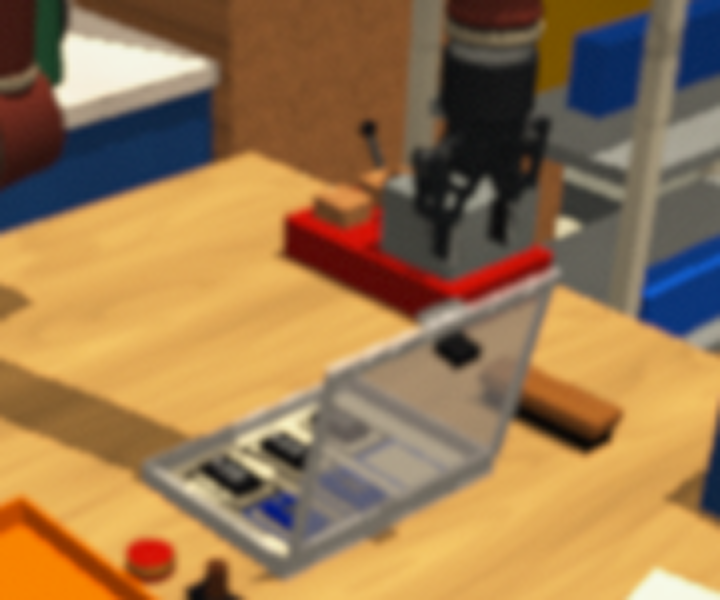

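Emit:
send_rows(
  increments=[
    {"dx": -0.005, "dy": 0.002, "dz": 0.1, "yaw": 0.0, "claw": -0.35},
    {"dx": -0.005, "dy": 0.002, "dz": 0.15, "yaw": 0.0, "claw": -0.35},
    {"dx": -0.005, "dy": 0.002, "dz": 0.2, "yaw": 0.0, "claw": -0.35},
    {"dx": -0.005, "dy": 0.002, "dz": 0.228, "yaw": 0.0, "claw": -0.35},
    {"dx": -0.005, "dy": 0.002, "dz": 0.228, "yaw": 0.0, "claw": -0.35},
    {"dx": -0.005, "dy": 0.002, "dz": 0.228, "yaw": 0.0, "claw": 1.0},
    {"dx": -0.005, "dy": 0.002, "dz": 0.228, "yaw": 0.0, "claw": 1.0},
    {"dx": -0.005, "dy": 0.002, "dz": 0.228, "yaw": 0.0, "claw": 1.0},
    {"dx": -0.005, "dy": 0.002, "dz": 0.228, "yaw": 0.0, "claw": 1.0},
  ],
)

```text
time: 31.18
tool_pos: [0.6498, 0.2226, 0.1997]
tool_rot: [0.002, 0.004, 1.0, 0.002]
contact_force: [1.1, 5.5, 1.7]
gripper_width: 0.339
grasp_force: 59.6
```

```bash
cat > arc.py <<'E'
from h import *
import sys
# swing from the present grip: keep offset grip->ideal arc by fixing radius from the hinge
s=manip.state();g=np.array(s['tool_pos'])+[0,0,.019];H=np.array([.5734,0,.0265])
v=g-H;r=np.hypot(v[0],v[2]);b=np.arctan2(v[2],-v[0]) ;off=np.arctan2(.030,.201)
print('r',r.round(4),'cover',round(b-off,3))
W=[]
for a in map(float,sys.argv[1:]):
    t=a+off;W.append(((H[0]-r*np.cos(t))*1000,s['tool_pos'][1]*1000+(.7*np.cos(t)),(H[2]+r*np.sin(t)-.019)*1000,-.5))
plan(*[tuple(np.round(w,1)) for w in W])
E
python3 arc.py 1.7 1.6 1.5 1.4 1.3 1.2 1.1 1.0 .9
```

```text
r 0.2069 cover 1.801
dx 0.0396 dy -0.0006 dz -0.0137 yaw 0.0001 (np.float64(630.0), np.float64(222.5), np.float64(206.5), np.float64(-0.5))
dx 0.0797 dy -0.0009 dz -0.0230 yaw 0.0001 (np.float64(609.9), np.float64(222.5), np.float64(211.1), np.float64(-0.5))
dx 0.1207 dy -0.0010 dz -0.0286 yaw 0.0001 (np.float64(589.4), np.float64(222.6), np.float64(213.8), np.float64(-0.5))
dx 0.1621 dy -0.0012 dz -0.0298 yaw 0.0001 (np.float64(568.7), np.float64(222.7), np.float64(214.3), np.float64(-0.5))
dx 0.2033 dy -0.0015 dz -0.0269 yaw 0.0001 (np.float64(548.1), np.float64(222.7), np.float64(212.8), np.float64(-0.5))
dx 0.2442 dy -0.0017 dz -0.0201 yaw 0.0001 (np.float64(527.7), np.float64(222.8), np.float64(209.3), np.float64(-0.5))
dx 0.2840 dy -0.0019 dz -0.0091 yaw 0.0001 (np.float64(507.8), np.float64(222.9), np.float64(203.7), np.float64(-0.5))
dx 0.3227 dy -0.0023 dz 0.0058 yaw 0.0001 (np.float64(488.5), np.float64(222.9), np.float64(196.2), np.float64(-0.5))
dx 0.3595 dy -0.0025 dz 0.0244 yaw 0.0001 (np.float64(470.1), np.float64(223.0), np.float64(186.8), np.float64(-0.5))
t 31.18 tcp [649.8 222.6 199.7] long ang -0.5 F [1.1 5.5 1.7] w 0.339 g 59.6 j6 -1.34
```

Emit:
send_rows(
  increments=[
    {"dx": 0.02, "dy": -0.001, "dz": -0.007, "yaw": 0.0, "claw": 1.0},
    {"dx": 0.04, "dy": -0.001, "dz": -0.014, "yaw": 0.0, "claw": 1.0},
    {"dx": 0.06, "dy": -0.001, "dz": -0.0185, "yaw": 0.0, "claw": 1.0},
    {"dx": 0.08, "dy": -0.001, "dz": -0.023, "yaw": 0.0, "claw": 1.0},
    {"dx": 0.1, "dy": -0.001, "dz": -0.026, "yaw": 0.0, "claw": 1.0},
    {"dx": 0.12, "dy": -0.001, "dz": -0.0285, "yaw": 0.0, "claw": 1.0},
    {"dx": 0.12, "dy": -0.001, "dz": -0.0285, "yaw": 0.0, "claw": 1.0},
  ],
)

```text
time: 32.05
tool_pos: [0.5892, 0.2229, 0.2128]
tool_rot: [0.002, 0.004, 1.0, 0.002]
contact_force: [0.8, 6.5, -1.9]
gripper_width: 0.338
grasp_force: 61.1
```

```bash
python3 arc.py 1.4 1.3 1.2 1.1 1.0 .9 .8 .7 .6 .5 .4 | sed 's/np.float64//g'
```

```text
r 0.2059 cover 1.5
dx 0.0411 dy -0.0004 dz -0.0014 yaw 0.0006 ((568.7), (222.9), (213.4), (-0.5))
dx 0.0821 dy -0.0005 dz 0.0015 yaw 0.0006 ((548.2), (223.0), (211.9), (-0.5))
dx 0.1227 dy -0.0006 dz 0.0085 yaw 0.0006 ((527.9), (223.1), (208.3), (-0.5))
dx 0.1623 dy -0.0010 dz 0.0194 yaw 0.0006 ((508.1), (223.1), (202.8), (-0.5))
dx 0.2008 dy -0.0012 dz 0.0342 yaw 0.0006 ((488.9), (223.2), (195.3), (-0.5))
dx 0.2375 dy -0.0013 dz 0.0529 yaw 0.0006 ((470.6), (223.3), (185.9), (-0.5))
dx 0.2722 dy -0.0017 dz 0.0749 yaw 0.0006 ((453.3), (223.3), (174.8), (-0.5))
dx 0.3045 dy -0.0019 dz 0.1006 yaw 0.0006 ((437.2), (223.4), (161.9), (-0.5))
dx 0.3340 dy -0.0022 dz 0.1291 yaw 0.0006 ((422.5), (223.4), (147.6), (-0.5))
dx 0.3607 dy -0.0023 dz 0.1606 yaw 0.0006 ((409.2), (223.5), (131.8), (-0.5))
dx 0.3838 dy -0.0027 dz 0.1945 yaw 0.0006 ((397.7), (223.5), (114.8), (-0.5))
t 32.05 tcp [589.2 222.9 212.8] long ang -0.4 F [ 0.8  6.5 -1.9] w 0.338 g 61.1 j6 -1.32
```

Emit:
send_rows(
  increments=[
    {"dx": 0.041, "dy": -0.001, "dz": -0.0014, "yaw": 0.0, "claw": 1.0},
    {"dx": 0.082, "dy": -0.001, "dz": 0.0015, "yaw": 0.0, "claw": 1.0},
    {"dx": 0.123, "dy": -0.001, "dz": 0.0085, "yaw": 0.0, "claw": 1.0},
    {"dx": 0.162, "dy": -0.001, "dz": 0.0195, "yaw": 0.0, "claw": 1.0},
    {"dx": 0.201, "dy": -0.001, "dz": 0.034, "yaw": 0.0, "claw": 1.0},
    {"dx": 0.2375, "dy": -0.001, "dz": 0.053, "yaw": 0.0, "claw": 1.0},
    {"dx": 0.272, "dy": -0.002, "dz": 0.075, "yaw": 0.0, "claw": 1.0},
    {"dx": 0.3045, "dy": -0.002, "dz": 0.1005, "yaw": 0.0, "claw": 1.0},
    {"dx": 0.334, "dy": -0.002, "dz": 0.129, "yaw": 0.0, "claw": 1.0},
    {"dx": 0.361, "dy": -0.002, "dz": 0.1605, "yaw": 0.0, "claw": 1.0},
    {"dx": 0.384, "dy": -0.002, "dz": 0.1945, "yaw": 0.0, "claw": 1.0},
    {"dx": 0.384, "dy": -0.002, "dz": 0.1945, "yaw": 0.0, "claw": 1.0},
  ],
)

```text
time: 33.55
tool_pos: [0.3965, 0.2238, 0.1154]
tool_rot: [0.001, 0.004, 1.0, 0.003]
contact_force: [-4.1, 7.2, 3.1]
gripper_width: 0.335
grasp_force: 68.1
```

```bash
python3 arc.py .3 .2 .15 .1 .05 0 | sed 's/np.float64//g'
```

```text
r 0.2072 cover 0.4
dx 0.0199 dy 0.0009 dz 0.0362 yaw 0.0002 ((386.6), (224.4), (97.3), (-0.5))
dx 0.0359 dy 0.0006 dz 0.0744 yaw 0.0002 ((378.6), (224.4), (78.2), (-0.5))
dx 0.0425 dy 0.0004 dz 0.0940 yaw 0.0002 ((375.3), (224.4), (68.4), (-0.5))
dx 0.0482 dy 0.0005 dz 0.1140 yaw 0.0002 ((372.5), (224.5), (58.4), (-0.5))
dx 0.0528 dy 0.0003 dz 0.1342 yaw 0.0002 ((370.2), (224.5), (48.3), (-0.5))
dx 0.0564 dy 0.0002 dz 0.1546 yaw 0.0002 ((368.4), (224.5), (38.1), (-0.5))
t 33.55 tcp [396.5 223.8 115.4] long ang -0.5 F [-4.1  7.2  3.1] w 0.335 g 68.1 j6 -1.22
```

Emit:
send_rows(
  increments=[
    {"dx": 0.02, "dy": -0.002, "dz": 0.036, "yaw": 0.0, "claw": 1.0},
    {"dx": 0.036, "dy": -0.003, "dz": 0.0745, "yaw": 0.0, "claw": 1.0},
    {"dx": 0.0425, "dy": -0.004, "dz": 0.094, "yaw": 0.0, "claw": 1.0},
    {"dx": 0.048, "dy": -0.004, "dz": 0.114, "yaw": 0.0, "claw": 1.0},
    {"dx": 0.052, "dy": -0.004, "dz": 0.13, "yaw": 0.0, "claw": 1.0},
    {"dx": 0.052, "dy": -0.004, "dz": 0.13, "yaw": 0.0, "claw": 1.0},
  ],
)

```text
time: 34.3
tool_pos: [0.3712, 0.2238, 0.051]
tool_rot: [0.001, 0.005, 1.0, 0.005]
contact_force: [-5.6, 15.7, 0.6]
gripper_width: 0.336
grasp_force: 73.0
```

```bash
python3 arc.py .05 .025 0 -.01 | sed 's/np.float64//g'
```

```text
r 0.2068 cover 0.064
dx 0.0013 dy 0.0013 dz 0.0056 yaw -0.0006 ((370.6), (224.5), (48.2), (-0.5))
dx 0.0031 dy 0.0012 dz 0.0158 yaw -0.0006 ((369.7), (224.5), (43.1), (-0.5))
dx 0.0047 dy 0.0011 dz 0.0260 yaw -0.0006 ((368.9), (224.5), (38.0), (-0.5))
dx 0.0053 dy 0.0011 dz 0.0300 yaw -0.0006 ((368.6), (224.5), (36.0), (-0.5))
t 34.3 tcp [371.2 223.8  51. ] long ang -0.5 F [-5.6 15.7  0.6] w 0.336 g 73.0 j6 -1.2
```

Emit:
send_rows(
  increments=[
    {"dx": 0.001, "dy": 0.005, "dz": 0.006, "yaw": 0.0, "claw": 1.0},
    {"dx": 0.002, "dy": 0.006, "dz": 0.012, "yaw": 0.0, "claw": 1.0},
    {"dx": 0.003, "dy": 0.006, "dz": 0.017, "yaw": 0.0, "claw": 1.0},
    {"dx": 0.004, "dy": 0.006, "dz": 0.022, "yaw": 0.0, "claw": 1.0},
    {"dx": 0.004, "dy": 0.006, "dz": 0.022, "yaw": 0.0, "claw": 1.0},
  ],
)

```text
time: 34.92
tool_pos: [0.3695, 0.224, 0.0422]
tool_rot: [-0.0, 0.005, 1.0, 0.001]
contact_force: [-14.5, -2.7, 21.0]
gripper_width: 0.333
grasp_force: 76.1
```

```bash
python3 arc.py 0 -.01 | sed 's/np.float64//g'
```

```text
r 0.2068 cover 0.02
dx 0.0013 dy 0.0013 dz 0.0083 yaw -0.0002 ((368.9), (224.7), (38.0), (-0.5))
dx 0.0019 dy 0.0013 dz 0.0123 yaw -0.0002 ((368.6), (224.7), (36.0), (-0.5))
t 34.92 tcp [369.5 224.   42.2] long ang -0.5 F [-14.5  -2.7  21. ] w 0.333 g 76.1 j6 -1.19
```

Emit:
send_rows(
  increments=[
    {"dx": 0.002, "dy": 0.0, "dz": 0.003, "yaw": 0.0, "claw": 1.0},
    {"dx": 0.004, "dy": 0.0, "dz": 0.006, "yaw": 0.0, "claw": 1.0},
    {"dx": 0.004, "dy": 0.0, "dz": 0.006, "yaw": 0.0, "claw": 1.0},
  ],
)

```text
time: 35.3
tool_pos: [0.3696, 0.2241, 0.0419]
tool_rot: [0.002, 0.004, 1.0, 0.0]
contact_force: [-16.1, -6.3, 33.1]
gripper_width: 0.341
grasp_force: 77.7
```

```bash
python3 arc.py 0 -.01 | sed 's/np.float64//g'
```

```text
r 0.2067 cover 0.019
dx 0.0014 dy 0.0014 dz 0.0077 yaw 0.0000 ((368.9), (224.8), (38.0), (-0.5))
dx 0.0018 dy 0.0014 dz 0.0117 yaw 0.0000 ((368.7), (224.8), (36.0), (-0.5))
t 35.3 tcp [369.6 224.1  41.9] long ang -0.5 F [-16.1  -6.3  33.1] w 0.341 g 77.7 j6 -1.19
```

Emit:
send_rows(
  increments=[
    {"dx": 0.002, "dy": 0.0, "dz": -0.01, "yaw": 0.0, "claw": 1.0},
    {"dx": 0.002, "dy": 0.0, "dz": -0.014, "yaw": 0.0, "claw": -0.35},
    {"dx": 0.002, "dy": 0.0, "dz": -0.014, "yaw": 0.0, "claw": -0.35},
    {"dx": 0.002, "dy": 0.0, "dz": -0.014, "yaw": 0.0, "claw": -0.35},
    {"dx": 0.002, "dy": 0.0, "dz": -0.06, "yaw": 0.0, "claw": -0.35},
    {"dx": 0.002, "dy": 0.0, "dz": -0.15, "yaw": 0.0, "claw": -0.35},
    {"dx": 0.002, "dy": -0.3, "dz": -0.3, "yaw": 0.0, "claw": -0.35},
    {"dx": 0.0, "dy": -0.6, "dz": -0.4, "yaw": 0.0, "claw": -0.35},
    {"dx": 0.0, "dy": -0.8, "dz": -0.4, "yaw": 0.0, "claw": -0.35},
    {"dx": 0.0, "dy": -0.8, "dz": -0.4, "yaw": 0.0, "claw": -0.35},
    {"dx": 0.0, "dy": -0.8, "dz": -0.4, "yaw": 0.0, "claw": -0.35},
    {"dx": 0.0, "dy": -0.8, "dz": -0.4, "yaw": 0.0, "claw": -0.35},
    {"dx": 0.0, "dy": -0.8, "dz": -0.4, "yaw": 0.0, "claw": -0.35},
  ],
)

```text
time: 36.92
tool_pos: [0.3624, -0.1794, 0.2357]
tool_rot: [0.0, 0.006, 1.0, -0.0]
contact_force: [0.5, 0.8, -0.5]
gripper_width: 0.681
grasp_force: 0.0
```

Run:
```python
from h import *
im=grab('top','t8.png');sc=grab('scene','s8.png')
st()
a=cv2.resize(im[185:290,170:300],None,fx=4,fy=4,interpolation=cv2.INTER_CUBIC);b=cv2.resize(sc[130:210,280:400],None,fx=4.3,fy=4.3,interpolation=cv2.INTER_CUBIC)
w=max(a.shape[1],b.shape[1]);cv2.imwrite('pics/c7.png',a);cv2.imwrite('pics/c8.png',b)
for th in(0,.015,.05):
  c,s=np.cos(th),np.sin(th);G=np.array([[.5734-.201*c+.035*s,.222,.0265+.201*s+.035*c],[.5734-.225*c,.222+.143,.0265+.225*s],[.5734-.225*c,.222-.143,.0265+.225*s]])
  print(th,'scene',((proj('scene',G)-[280,130])*4.3).round(0).tolist(),'top',((proj('top',G)-[170,185])*4).round(1).tolist())
```

```text
time 37.025
joint_pos [-6.4510e-01 -5.2130e-01  2.0859e+00 -9.0000e-04  1.5758e+00 -2.2007e+00]
tool_pos [ 0.3628 -0.1805  0.2363]
tool_rot [ 2.0e-04  7.6e-03  1.0e+00 -7.0e-04]
contact_force [-0.1901  0.3224 -0.3593]
gripper_width 0.6732
grasp_force 0.0
0 scene [[189.0, 119.0], [278.0, 94.0], [57.0, 192.0]] top [[236.5, 337.8], [33.2, 373.9], [455.9, 375.7]]
0.015 scene [[189.0, 117.0], [278.0, 91.0], [57.0, 189.0]] top [[235.8, 336.8], [32.0, 373.8], [455.7, 375.6]]
0.05 scene [[190.0, 111.0], [279.0, 84.0], [56.0, 182.0]] top [[234.2, 334.2], [29.0, 373.3], [455.1, 375.1]]
```

View pics/c8.png

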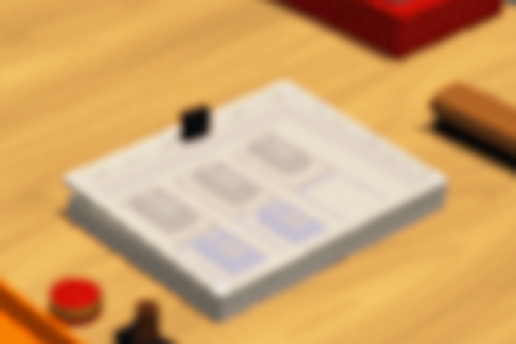

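View pics/c7.png

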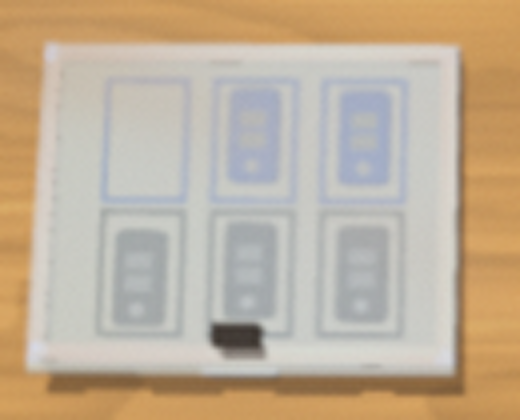

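Run:
```python
from h import *
plan((371,222.5,130,-.5),(371,222.5,85,-.5))
```

```text
dx -0.0039 dy 0.8065 dz 0.2115 yaw -0.0044 (371, 222.5, 130, -0.5)
dx -0.0039 dy 0.8066 dz 0.3015 yaw -0.0044 (371, 222.5, 85, -0.5)
t 37.02 tcp [ 362.8 -180.5  236.3] long ang -0.9 F [-0.2  0.3 -0.4] w 0.673 g 0.0 j6 -2.2
```

Emit:
send_rows(
  increments=[
    {"dx": -0.004, "dy": 0.806, "dz": 0.0, "yaw": 0.0, "claw": 1.0},
    {"dx": -0.004, "dy": 0.806, "dz": 0.0, "yaw": 0.0, "claw": 1.0},
    {"dx": -0.004, "dy": 0.806, "dz": 0.0, "yaw": 0.0, "claw": 1.0},
    {"dx": -0.004, "dy": 0.806, "dz": 0.0, "yaw": 0.0, "claw": 1.0},
    {"dx": -0.004, "dy": 0.806, "dz": 0.0, "yaw": 0.0, "claw": 1.0},
    {"dx": -0.004, "dy": 0.806, "dz": 0.0, "yaw": 0.0, "claw": 1.0},
    {"dx": -0.004, "dy": 0.806, "dz": 0.0, "yaw": 0.0, "claw": 1.0},
    {"dx": -0.004, "dy": 0.806, "dz": 0.0, "yaw": 0.0, "claw": 1.0},
    {"dx": -0.004, "dy": 0.806, "dz": 0.1, "yaw": 0.0, "claw": 1.0},
    {"dx": -0.004, "dy": 0.806, "dz": 0.2, "yaw": 0.0, "claw": 1.0},
    {"dx": -0.004, "dy": 0.806, "dz": 0.3, "yaw": 0.0, "claw": 1.0},
    {"dx": -0.004, "dy": 0.806, "dz": 0.3, "yaw": 0.0, "claw": 1.0},
    {"dx": -0.004, "dy": 0.806, "dz": 0.3, "yaw": 0.0, "claw": 1.0},
  ],
)

```text
time: 38.65
tool_pos: [0.3697, 0.2259, 0.087]
tool_rot: [0.001, 0.005, 1.0, 0.0]
contact_force: [0.3, 0.8, 0.8]
gripper_width: 0.001
grasp_force: 0.0
```

Run:
```python
from h import *
plan((371,222.5,73,-.5),(371,222.5,64,-.5),(371,222.5,60,-.5))
```

```text
dx -0.0025 dy -0.0069 dz 0.0280 yaw -0.0008 (371, 222.5, 73, -0.5)
dx -0.0025 dy -0.0069 dz 0.0460 yaw -0.0008 (371, 222.5, 64, -0.5)
dx -0.0025 dy -0.0069 dz 0.0540 yaw -0.0008 (371, 222.5, 60, -0.5)
t 38.65 tcp [369.7 225.9  87. ] long ang -0.6 F [0.3 0.8 0.8] w 0.001 g 0.0 j6 -1.18
```

Step down to about 67 mm and read the force.

Emit:
send_rows(
  increments=[
    {"dx": -0.003, "dy": -0.004, "dz": 0.02, "yaw": 0.0, "claw": 1.0},
    {"dx": -0.003, "dy": -0.004, "dz": 0.03, "yaw": 0.0, "claw": 1.0},
    {"dx": -0.003, "dy": -0.004, "dz": 0.036, "yaw": 0.0, "claw": 1.0},
    {"dx": -0.003, "dy": -0.004, "dz": 0.038, "yaw": 0.0, "claw": 1.0},
    {"dx": -0.003, "dy": -0.004, "dz": 0.038, "yaw": 0.0, "claw": 1.0},
  ],
)

```text
time: 39.28
tool_pos: [0.3713, 0.2242, 0.0705]
tool_rot: [-0.0, 0.004, 1.0, -0.0]
contact_force: [-11.6, -4.5, 24.5]
gripper_width: 0.002
grasp_force: 11.7
```

Emit:
send_rows(
  increments=[
    {"dx": 0.002, "dy": 0.0, "dz": 0.002, "yaw": 0.0, "claw": 1.0},
    {"dx": 0.002, "dy": 0.0, "dz": 0.004, "yaw": 0.0, "claw": 1.0},
    {"dx": 0.002, "dy": 0.0, "dz": 0.004, "yaw": 0.0, "claw": 1.0},
  ],
)

```text
time: 39.65
tool_pos: [0.3713, 0.2243, 0.0703]
tool_rot: [0.001, 0.004, 1.0, -0.001]
contact_force: [-13.0, -7.1, 31.3]
gripper_width: 0.003
grasp_force: 16.1
```

Run:
```python
from h import *
sc=cv2.imread('pics/s8.png').astype(int);s7=cv2.imread('pics/s7.png').astype(int)
R=lambda x,y,z:[.4644+x+.008*y,.2219+y-.008*x,z]
for x in(.095,.03,-.03,-.06,-.09):
    pts=np.array([R(x,-.143,0),R(x,-.143,.026),R(x,-.143,.0315),R(x,-.143,.0315+.05*(.109-x))])
    p=proj('scene',pts);u=int(round(p[1,0]))
    print('x',x,'col',u,'rows z0 %.1f rim %.1f covertop@0 %.1f @.05 %.1f'%tuple(p[:,1]))
    v0=int(p[0,1])-14
    print('  now ',v0,[tuple(c) for c in sc[v0:v0+18,u].tolist()] if 0 else sc[v0:v0+18,u].sum(1).tolist());print('  open',v0,s7[v0:v0+18,u].sum(1).tolist())
```

```text
x 0.095 col 327 rows z0 203.7 rim 198.0 covertop@0 196.8 @.05 196.7
  now  189 [614, 632, 647, 649, 650, 630, 564, 454, 360, 307, 296, 292, 296, 315, 373, 434, 470, 490]
  open 189 [292, 403, 509, 573, 634, 672, 675, 635, 520, 382, 308, 296, 303, 310, 306, 338, 420, 483]
x 0.03 col 316 rows z0 195.9 rim 190.4 covertop@0 189.2 @.05 188.3
  now  181 [573, 598, 634, 655, 654, 616, 535, 439, 366, 318, 297, 290, 291, 308, 363, 436, 483, 475]
  open 181 [132, 279, 415, 473, 521, 615, 665, 660, 587, 454, 343, 300, 295, 324, 402, 466, 493, 485]
x -0.03 col 306 rows z0 189.1 rim 183.6 covertop@0 182.5 @.05 181.0
  now  175 [648, 656, 660, 650, 606, 521, 431, 375, 338, 313, 299, 300, 305, 348, 426, 491, 512, 510]
  open 175 [527, 610, 605, 560, 590, 651, 664, 619, 502, 376, 311, 301, 326, 387, 453, 499, 518, 514]
x -0.06 col 302 rows z0 185.8 rim 180.4 covertop@0 179.2 @.05 177.5
  now  171 [643, 650, 652, 657, 648, 605, 513, 428, 383, 349, 320, 305, 298, 315, 357, 423, 478, 496]
  open 171 [519, 532, 490, 422, 401, 457, 568, 638, 628, 536, 413, 325, 301, 318, 380, 456, 501, 508]
x -0.09 col 297 rows z0 182.7 rim 177.3 covertop@0 176.1 @.05 174.0
  now  168 [514, 581, 643, 655, 621, 547, 467, 403, 356, 327, 304, 294, 300, 308, 368, 455, 509, 526]
  open 168 [483, 489, 492, 489, 500, 524, 563, 564, 519, 439, 351, 307, 306, 351, 422, 493, 523, 531]
```

Emit:
send_rows(
  increments=[
    {"dx": 0.003, "dy": 0.002, "dz": 0.002, "yaw": 0.0, "claw": 1.0},
    {"dx": 0.004, "dy": 0.002, "dz": 0.004, "yaw": 0.0, "claw": 1.0},
    {"dx": 0.004, "dy": 0.002, "dz": 0.004, "yaw": 0.0, "claw": 1.0},
    {"dx": 0.004, "dy": 0.002, "dz": 0.004, "yaw": 0.0, "claw": 1.0},
  ],
)

```text
time: 40.15
tool_pos: [0.3712, 0.2245, 0.0699]
tool_rot: [0.003, 0.004, 1.0, -0.002]
contact_force: [-12.3, -12.6, 38.3]
gripper_width: 0.002
grasp_force: 18.9
```

Run:
```python
from h import *
s=manip.state();print(np.round(s['ft_torque'],2),np.round(s['contact_force'],1),np.round(s['joint_efforts'],1),np.round(s['joint_pos'],3))
sc=grab('scene','s9.png');cv2.imwrite('pics/c9.png',cv2.resize(sc[90:210,260:400],None,fx=5,fy=5,interpolation=cv2.INTER_CUBIC))
```

```text
[-2.3   2.   -0.03] [-12.3 -12.6  38.3] [  2.2  -8.3 -22.2   2.1  -4.4  -0. ] [ 0.376 -0.269  2.191 -0.006  1.216 -1.185]
```

View pics/c9.png

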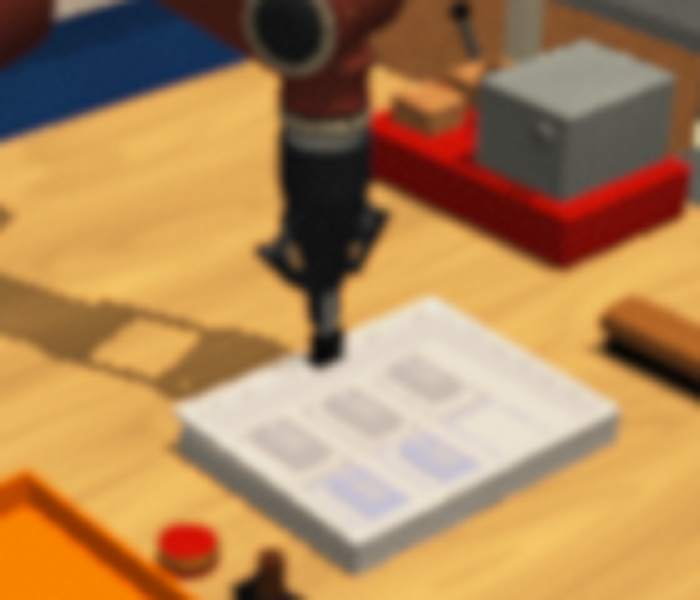

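Emit:
send_rows(
  increments=[
    {"dx": 0.002, "dy": -0.003, "dz": 0.002, "yaw": 0.0, "claw": 1.0},
    {"dx": 0.004, "dy": -0.005, "dz": 0.004, "yaw": 0.0, "claw": 1.0},
    {"dx": 0.006, "dy": -0.005, "dz": 0.004, "yaw": 0.0, "claw": 1.0},
    {"dx": 0.006, "dy": -0.005, "dz": 0.004, "yaw": 0.0, "claw": 1.0},
  ],
)

```text
time: 40.7
tool_pos: [0.371, 0.2243, 0.0697]
tool_rot: [0.007, 0.004, 1.0, 0.001]
contact_force: [-6.0, -6.6, 36.6]
gripper_width: -0.005
grasp_force: 18.1
```

Emit:
send_rows(
  increments=[
    {"dx": 0.0, "dy": 0.0, "dz": 0.004, "yaw": 0.0, "claw": 1.0},
    {"dx": 0.0, "dy": 0.0, "dz": 0.008, "yaw": 0.0, "claw": 1.0},
    {"dx": 0.0, "dy": 0.0, "dz": 0.008, "yaw": 0.0, "claw": 1.0},
  ],
)

```text
time: 41.08
tool_pos: [0.3685, 0.2239, 0.0611]
tool_rot: [0.004, 0.005, 1.0, 0.002]
contact_force: [-0.1, -0.3, 15.9]
gripper_width: 0.001
grasp_force: 7.7
```

Emit:
send_rows(
  increments=[
    {"dx": 0.0, "dy": 0.0, "dz": -0.02, "yaw": 0.0, "claw": 1.0},
    {"dx": 0.0, "dy": 0.0, "dz": -0.1, "yaw": 0.0, "claw": 1.0},
    {"dx": 0.0, "dy": 0.0, "dz": -0.25, "yaw": 0.0, "claw": 1.0},
    {"dx": 0.0, "dy": -0.4, "dz": -0.35, "yaw": 0.0, "claw": 1.0},
    {"dx": 0.0, "dy": -0.8, "dz": -0.35, "yaw": 0.0, "claw": 1.0},
    {"dx": 0.0, "dy": -0.8, "dz": -0.35, "yaw": 0.0, "claw": 1.0},
    {"dx": 0.0, "dy": -0.8, "dz": -0.35, "yaw": 0.0, "claw": 1.0},
    {"dx": 0.0, "dy": -0.8, "dz": -0.35, "yaw": 0.0, "claw": 1.0},
    {"dx": 0.0, "dy": -0.8, "dz": -0.35, "yaw": 0.0, "claw": 1.0},
    {"dx": 0.0, "dy": -0.8, "dz": -0.35, "yaw": 0.0, "claw": 1.0},
    {"dx": 0.0, "dy": -0.8, "dz": -0.35, "yaw": 0.0, "claw": 1.0},
    {"dx": 0.0, "dy": -0.8, "dz": -0.35, "yaw": 0.0, "claw": 1.0},
  ],
)

```text
time: 42.58
tool_pos: [0.3604, -0.1769, 0.2309]
tool_rot: [-0.0, 0.005, 1.0, 0.0]
contact_force: [-0.1, -0.8, -0.0]
gripper_width: -0.001
grasp_force: 0.0
```

Run:
```python
from h import *
sc=grab('scene','s10.png').astype(int);im=grab('top','t10.png');s7=cv2.imread('pics/s7.png').astype(int)
R=lambda x,y,z:[.4644+x+.008*y,.2219+y-.008*x,z]
e=lambda c:next(i-1+(c[i-1]-480)/(c[i-1]-c[i]) for i in range(4,18) if c[i]<480<=c[i-1])
for x in(.095,.03,-.03,-.06,-.09):
    p=proj('scene',np.array([R(x,-.143,0),R(x,-.143,.026)]));u=int(round(p[1,0]));v=int(p[0,1])-14
    print(x,round(e(s7[v:v+18,u].sum(1))-e(sc[v:v+18,u].sum(1)),2))
cv2.imwrite('pics/c10.png',cv2.resize(im[140:300,120:360],None,fx=3,fy=3,interpolation=cv2.INTER_CUBIC))
```

```text
0.095 1.22
0.03 1.26
-0.03 1.43
-0.06 1.32
-0.09 0.66
```

View pics/c10.png

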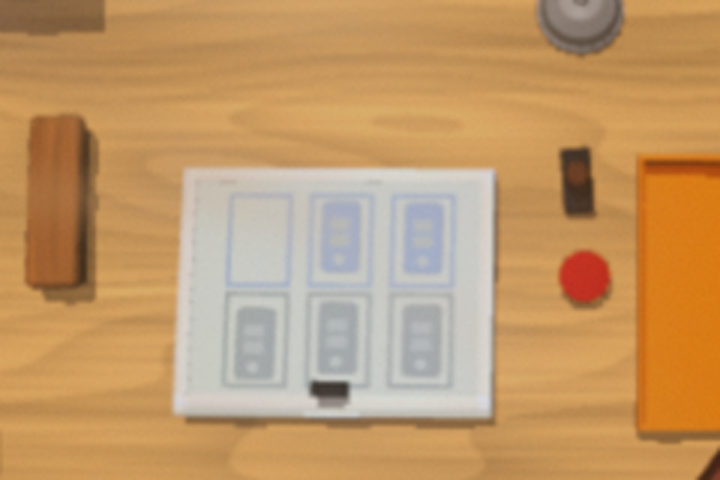

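The picture shows the cover flat and shut, with five fobs each inside its own outline (blue at about (341,237) and (423,238), black at (255,343), (338,337) and (420,340)). The bell, brush, stamp and tin have not moved.

```bash
python3 -c "
from plant import manip;print(manip.job_done())"
```

```text
the job is handed in; nothing more can be done
None
```

The job is handed in at about 43 s: all five fobs present (three black, two blue) lie in their own outlines and the cover is clicked fully shut, though the catch needed about 38 N on the handle, with total fingertip force briefly reaching about 42 N.

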